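Refit the lens of the bench magnifier

TASK

Refit the lens of the bench magnifier. Take the lens from the checked tray and drop it, flat side down as it lies, into the open cell on top of the magnifier, letting it go no higher than just above the cell, so that it sits flat on its seat. Then put the brass retaining ring over the cell, its open thread side down as it lies in the tray, and screw it down clockwise by hand until it is snug on the lens - nipped up finger-tight at about 0.3 newton-metre, so that it no longer turns freely, but never forced, as the glass would chip. Let go and leave the jar, the ring box and the burnisher where they are.

Things in the scene. Friction and masses are not known exactly. Their poses are not given: they have to be found in the camera images.
- lens_center (a point): glass lens, flat side down on the tray floor: disc 40 mm in diameter, upright blackened edge 8 mm high, clear dome 3 mm higher in the middle, 30 g. Point on its axis half-way up the edge, 4 mm above the flat underside; z is the axis. Lower edge chamfered 0.8 mm. Seated, this point is level with the cell's rim, so the upper 4 mm of the edge stand proud and can be held.
- ring_center (a point): knurled brass retaining ring, a screw cap with a hole, lying lip up, thread down in the tray: 62 mm outer diameter, 18 mm high, about 90 g. Point on its axis half-way up, 9 mm above its foot; z up. Its yaw does not tell where its thread begins. Set on the cell this point rests 7 to 0.5 mm above the rim plane, as the yaw has it; screwed down on the lens, 1.5 mm below.
- ring_lip (a point): centre of the hole (33 mm) in the ring's top, on the underside of the 3.5 mm thick lip that bears on the lens edge; 14.5 mm above the ring's foot. Skirt bore 56.4 mm. At the foot, inside, three thread lugs 120 degrees apart, each 24 degrees wide, 2.5 mm thick, standing in to 49.4 mm diameter.
- cell_rim (a point): lens cell of the bench magnifier: upright aluminium socket, open at the top, on a pillar over a dark round foot (124 mm), screwed to the bench. Point on its axis in the plane of the rim, 96 mm above the bench; z up. Bore 41.4 mm, mouth flared to 44 mm, wall 47 mm outside. Pillar and bracket stay 20 mm or more below the rim; nothing stands beside the cell above that.
- cell_seat (a point): flat lens seat (thin black rubber washer), on the cell's axis, 4 mm below the rim. Screwing: first the ring sinks along the ribs as it is turned clockwise; within about 130 degrees its lugs slip under the next ribs and the lip lies on the lens, still loose; some 70 degrees later it draws tight (70 to 210 in all). A grip must follow it down or press it lightly, a few newtons.
- thread (a point): start plane of the cell's outer thread, on its axis, 2 mm below the rim: coarse three-start right-hand ribs to 54 mm diameter, 2 mm thick, 115 degrees long; lead 18 mm a turn; starts unmarked. Once tight it stiffens fast, some 5 N of clamping a degree: 0.3 N m of turning clamps with 15 to 45 N; 0.6 N m is too much. Friction keeps it tight when let go.
- tray: low plastic tray, blue and white checks, 270 x 190 mm, fixed. Lens and ring lie in it about 120 mm apart along its long side, either way round. Origin: middle of its underside; x along the long side, y along the short one, z up. Floor 4 mm, rim 12 mm above the bench. Fingers that close along its y have 40 mm or more of free floor beside either thing.
- jar: bystander, leave alone: small amber jar with a white cap, 42 mm in diameter, 42 mm high. Origin: centre of its underside.
- ring_box: bystander, leave alone: dark blue jewellery box, 48 x 48 mm, 41 mm high. Origin: centre of its underside.
- burnisher: bystander, leave alone: burnisher with wooden handle and steel blade lying on the bench, 120 mm long, 13 mm thick. Origin: on the bench under its middle, x along it.
Things that resemble listed ones, but are neither listed nor needed, are in the scene too. There is more than one size of the part that bears lens_center; the job needs the middle-sized.

How it is judged:
By the outcome, as a careful person would: the job done as asked, in the order asked, and still so for the second after the job is handed in, with the robot touching nothing.
It also fails if it takes over 72 s, if anything falls off the work surface, if the arm or the gripper's body presses on something with over 40 N, if the wrist force passes 120 N, or if a joint passes its speed limit or range.

ROBOT

A 6-joint arm with a two-finger parallel gripper is mounted at the origin on the work surface. World frame = base frame: x ahead of the robot, y to its left, z up, the work surface at z = 0. Lengths are in mm, angles in degrees, forces in N, time in s.
With the tool pointing down it reaches from about 350 to 850 mm from the base axis. Payload 8.1 kg.
Tool frame: the origin (TCP) lies midway between the tips of the shut fingers; the grasp point (between the pads) lies 19 mm behind it (r.grip_depth is the distance from the TCP to the grasp point, in mm); z points along the fingers, y is the direction in which the jaws open and shut (so a half turn about z gives the same grasp; the last joint's range is limited). The gripper opens to 85 mm and grips with 20 to 120 N. Pads are 22 mm wide; open, the fingers measure 114 mm over their backs; the gripper's body (76 mm by 85 mm) begins 54 mm behind the grasp point. The pads swing forward as they close: fully open they stand 13 mm farther back than shut.
Start: joints at [-74.851, 7.471, 85.268, -0, 87.261, -4.893], TCP at [205.646, -563.662, 231.292] pointing down, gripper open.
Joint ranges: [-169.43, 169.43], [-51.17, 129.36], [1.28, 143.12], [-76.62, 256.62], [0, 156.53], [-152.29, 152.29]. Speed limits (degrees/s): [136.94, 136.94, 159.86, 180, 180, 180].

INTERFACE

Orientations are given as [roll, pitch, yaw] about the fixed x, y, z axes, in that order (R = Rz(yaw) Ry(pitch) Rx(roll)).
In Python, from bench import r, imaging gives the robot as it stands.
- The arm moves only by the shell command python3 -m creep 'ROWS' [FORCE]. ROWS is text: rows parted by semicolons, each of 7 numbers parted by spaces: the shift along the tool's x, y, z in cm, then the turn, a rotation vector about the tool's x, y, z in degrees, then the finger opening in cm, from 0 to 8.54. In form: dx dy dz ax ay az gripper; .... A call has 1 to 20 rows; each row is the pose to reach, as a shift and turn from the pose measured when the call began, along the tool's axes at that moment; what a row does not reach only later rows make up. A row lasts 1/10 s, in which the tool goes at most 50 mm and 8.59 degrees, less where a joint would pass 70% of its speed; a pose out of reach is approached as far as the arm can. A call with a gripper value outside its range is refused whole. The fingers move at their own pace and stop on an object; FORCE is the grip in N (left out, the last holds). Time passes only in rows, so rows that repeat a pose let the fingers close. It gives the time, the measured TCP pose, the force and the opening at its end, in the units of the state.
- r.sense(): the state, without advancing time (a new reading comes with each control period).
- imaging.snapshot(name): name is "scene" or "top" or "wrist"; returns the picture (384x512x3 uint8, red, green, blue); there is no depth.
- imaging.camera_info(name): a dict with "camera_matrix" (3x3 intrinsics, pixels), "R" (3x3) and "t" (3): a world point X has camera coordinates R X + t. Camera axes: x right, y down, z forward; pixel columns grow to the right and rows downward; lengths in mm; the calibration is good to about 2 mm. The wrist camera is an equidistant fisheye: a pixel r from the principal point sees the ray r / f radians off the axis. A picture is of the moment at which its call begins: read the wrist's pose just before it. camera_info takes no time and is no camera call; for the wrist camera it gives the pose at the moment of the call.
- r.hand_in(): hands the job in, once; it reports no verdict.
The state is a dict: "time": time; "joint_pos": joint angles; "qd": joint speeds; "joint_efforts": joint torques, N m; "tool_pos": TCP position; "tcp_rot": TCP orientation; "ft_force": force on the tool from outside, world axes, zero at the start; "wrist_torque": the same for the moment, N m; "finger_gap": finger opening in mm.
Only numpy, scipy, OpenCV 4.12 (cv2) and the standard library are available. Lean on these libraries where they do the work, as an engineer would, in place of code of your own. Each camera call takes 0.05 s, during which the arm holds its last target.

## Working session

There is one attempt and no reset: what is moved stays moved. The work goes in short steps, Python scripts to look and compute and a shell command to move; the robot and the scene stay as the last step left them, time stands still between calls to the robot, and variables do not carry over. Pictures are saved under pics/ and viewed, and the job is handed in when it is done.

```bash
ls; mkdir -p pics; python3 - <<'E'
from bench import r, imaging
import cv2
print(r.sense())
for n in ["scene","top","wrist"]:
    i=imaging.camera_info(n); print(n,i)
    cv2.imwrite(f"pics/{n}0.png",imaging.snapshot(n)[:,:,::-1])
E
```

```text
pics
{'time': 0.0, 'joint_pos': array([-7.48512139e+01,  7.51458104e+00,  8.53294798e+01,  5.44804617e-05,
        8.72605620e+01, -4.89295206e+00]), 'qd': array([-0.1054862 , -0.0341686 ,  0.05527136, -0.03925671, -0.14400524,
        0.11130242]), 'joint_efforts': array([ 1.69908370e-03, -5.69395530e+01, -5.00547123e+01, -7.07094432e-05,
        1.47752592e-02, -3.62220180e-05]), 'tool_pos': array([ 205.50261837, -563.13139322,  230.24799322]), 'tcp_rot': array([-1.79895763e+02, -8.97795380e-03,  2.00417273e+01]), 'ft_force': array([-1.18689295, -0.50657589, -0.74032682]), 'wrist_torque': array([ 0.00093626, -0.02679262, -0.0075487 ]), 'finger_gap': 85.36031474120956}
scene {'camera_matrix': array([[420.72928863,   0.        , 257.97267323],
       [  0.        , 420.72928863, 186.54430091],
       [  0.        ,   0.        ,   1.        ]]), 'R': array([[ 0.51060701,  0.85975484,  0.01010454],
       [ 0.55132336, -0.31836677, -0.77115832],
       [-0.65979014,  0.39932971, -0.63656323]]), 't': array([-334.28239545, -274.02774609, 1233.70551897])}
top {'camera_matrix': array([[362.21784124,   0.        , 254.23437803],
       [  0.        , 362.21784124, 189.26399722],
       [  0.        ,   0.        ,   1.        ]]), 'R': array([[-0.02875666, -0.99850162, -0.04655719],
       [-0.98819699,  0.03540918, -0.14903993],
       [ 0.15046516,  0.04172179, -0.98773454]]), 't': array([ 37.91801737, 602.15759365, 644.76739426])}
wrist {'camera_matrix': array([[297.31863964,   0.        , 259.67471202],
       [  0.        , 297.31863964, 194.23235403],
       [  0.        ,   0.        ,   1.        ]]), 'R': array([[ 0.34234259, -0.9395747 , -0.00096747],
       [-0.90361819, -0.32952329,  0.27365775],
       [-0.25744071, -0.09281048, -0.96182665]]), 't': array([-599.150138  ,  -35.74159495,  377.60835674])}
```

View pics/scene0.png

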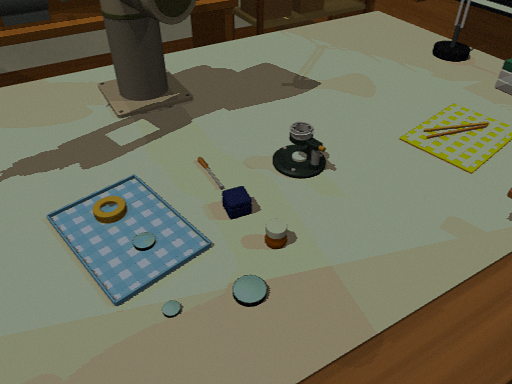

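View pics/top0.png

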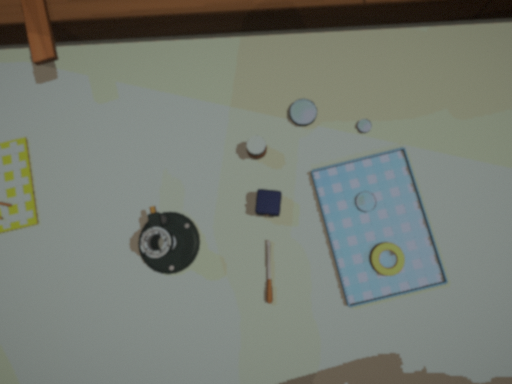

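View pics/wrist0.png

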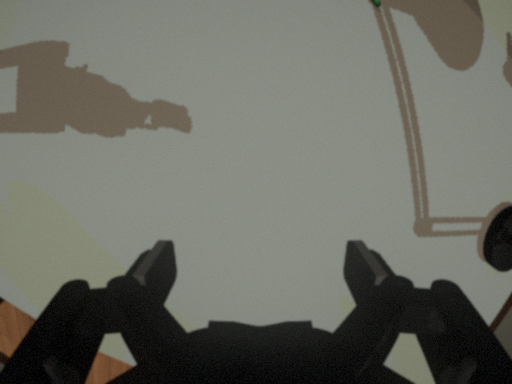

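The scene view shows the tray at lower left, with the ring at (109,208) and a lens at (144,241). The cell is at (301,130), and the large and small lenses lie outside the tray. The top view shows the ring at (387,259), the tray lens at (366,202) and the cell at (156,242). Next I'll enlarge these and measure them.

```bash
cat > h.py <<'E'
import numpy as np, cv2
from bench import r, imaging
def ray(info,uv,fish=False):
    K=info["camera_matrix"];R=info["R"];t=info["t"]
    x=(uv[0]-K[0,2])/K[0,0]; y=(uv[1]-K[1,2])/K[1,1]
    if fish:
        th=np.hypot(x,y); d=np.array([x/th*np.sin(th),y/th*np.sin(th),np.cos(th)]) if th>1e-9 else np.array([0,0,1.])
    else: d=np.array([x,y,1.])
    return -R.T@t, R.T@d/np.linalg.norm(d)
def plane(info,uv,z,fish=False):
    o,d=ray(info,uv,fish); return o+d*(z-o[2])/d[2]
def proj(info,X,fish=False):
    K=info["camera_matrix"]; c=info["R"]@np.asarray(X,float)+info["t"]
    if fish:
        rr=np.hypot(c[0],c[1]); th=np.arctan2(rr,c[2]); x,y=c[0]/rr*th,c[1]/rr*th
    else: x,y=c[0]/c[2],c[1]/c[2]
    return np.array([K[0,0]*x+K[0,2],K[1,1]*y+K[1,2]])
def crop(img,x0,y0,w,h,s,name):
    cv2.imwrite(name,cv2.resize(img[y0:y0+h,x0:x0+w],None,fx=s,fy=s,interpolation=cv2.INTER_CUBIC))
E
python3 - <<'E'
from h import *
t=cv2.imread("pics/top0.png"); s=cv2.imread("pics/scene0.png")
a=cv2.resize(t[145:310,300:450],None,fx=3.5,fy=3.5,interpolation=3)
crop(t,300,145,150,165,3.6,"pics/t_tray.png")
crop(t,120,195,90,90,6,"pics/t_cell.png")
crop(s,260,110,80,80,7,"pics/s_cell.png")
it,isx=imaging.camera_info("top"),imaging.camera_info("scene")
for n,im,i in(("top",t,it),("scene",s,isx)):
    hsv=cv2.cvtColor(im,cv2.COLOR_BGR2HSV)
    m=cv2.inRange(hsv,(15,100,60),(35,255,255))
    if n=="top": m[:, :300]=0
    else: m[:, 200:]=0; m[:150]=0; m[250:]=0
    c=max(cv2.findContours(m,0,1)[0],key=cv2.contourArea)
    e=cv2.fitEllipse(c); print(n,"ring",e,plane(i,e[0],18))
    b=cv2.inRange(hsv,(95,60,40),(125,255,255))
    m2=np.zeros_like(m)
    cs=sorted(cv2.findContours(cv2.morphologyEx(b,cv2.MORPH_CLOSE,np.ones((15,15))),0,1)[0],key=cv2.contourArea)
    q=cv2.minAreaRect(cs[-1]); print("tray",q)
    c=cv2.approxPolyDP(cv2.convexHull(cs[-1]),8,True)[:,0]; print([plane(i,p,8)[:2].round(1).tolist() for p in c])
print("lens top",plane(it,(366,202),12),"scene",plane(isx,(144,240.5),12))
print("others", [np.linalg.norm(plane(it,(u0,y),8)-plane(it,(u1,y),8)) for u0,u1,y in((289,317,112),(357,371,126),(355.5,377,202))])
print("cell",plane(it,(157,243),96),plane(isx,(301,130),96))
E
```

```text
top ring ((386.5412902832031, 258.6373291015625), (29.37343406677246, 31.79049301147461), 116.51862335205078) [ 465.23122477 -227.75733141   18.        ]
tray ((378.6867980957031, 226.36111450195312), (143.85943603515625, 101.89240264892578), 74.62374877929688)
[[682.0, -281.4], [420.2, -338.2], [378.4, -155.3], [641.9, -97.4]]
scene ring ((108.38743591308594, 208.31982421875), (24.094209671020508, 32.66073989868164), 62.52007293701172) [ 467.18603687 -229.01400687   18.        ]
tray ((129.11764526367188, 229.97059631347656), (115.12144470214844, 124.63180541992188), 57.528804779052734)
[[376.9, -148.1], [647.6, -97.0], [685.3, -280.8], [411.7, -335.8]]
lens top [ 575.1090879  -198.90864144   12.        ] scene [ 578.62498832 -196.29790846   12.        ]
others [np.float64(57.56710608808097), np.float64(28.154427341994076), np.float64(41.88517560505787)]
cell [506.46986978 189.37389465  96.        ] [518.80376084 187.2235673   96.        ]
```

View pics/t_tray.png

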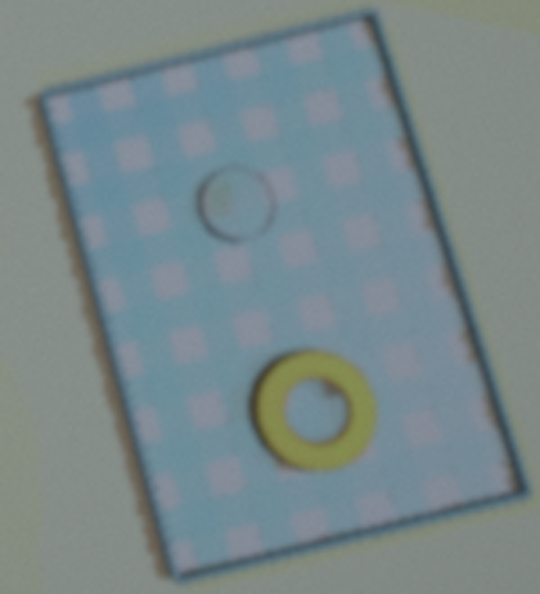

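View pics/t_cell.png

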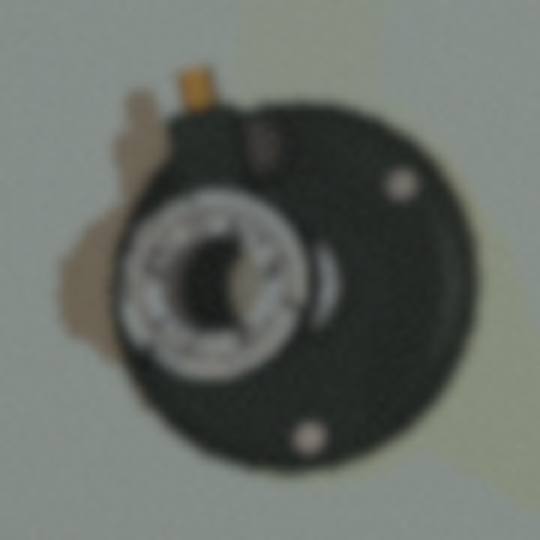

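View pics/s_cell.png

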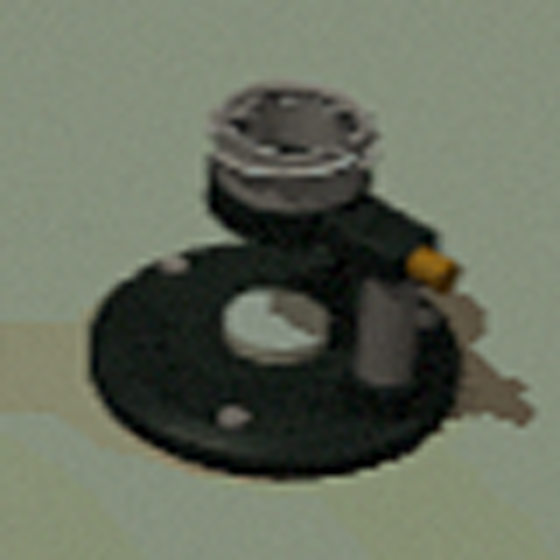

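```bash
cat >> h.py <<'E'
from scipy.spatial.transform import Rotation as Ro
def go(target,yaw,s=None):
    "tool-frame shift (cm) and rotvec (deg) from measured pose to a downward pose"
    s=s or r.sense(); A=Ro.from_euler('xyz',s['tcp_rot'],degrees=True)
    B=Ro.from_euler('xyz',[180,0,yaw],degrees=True)
    d=A.inv().apply(np.asarray(target,float)-s['tool_pos'])/10
    w=(A.inv()*B).as_rotvec(degrees=True)
    print("row:",d.round(3),w.round(2)); return d,w
def st():
    s=r.sense(); print('t %.2f pos %s rot %s F %s M %s gap %.2f q %s'%(s['time'],s['tool_pos'].round(2),s['tcp_rot'].round(2),s['ft_force'].round(2),s['wrist_torque'].round(3),s['finger_gap'],s['joint_pos'].round(1))); return s
E
python3 - <<'E'
from h import *
s=st(); i=imaging.camera_info("wrist")
A=Ro.from_euler('xyz',s['tcp_rot'],degrees=True)
C=-i['R'].T@i['t']; print("cam in tool",A.inv().apply(C-s['tool_pos']), "axis in tool",A.inv().apply(i['R'][2]))
for d in (0,50,100,150): print(d,proj(i,s['tool_pos']-[0,0,d],True))
it,isx=imaging.camera_info("top"),imaging.camera_info("scene")
print(plane(it,(386.54,258.64),22),plane(isx,(108.4,208.3),22))
print(plane(it,(155.3,242.5),96),plane(isx,(301.7,127.1),96))
go((577,-197.6,120),12.3)
E
```

```text
t 0.15 pos [ 205.5  -563.26  230.47] rot [-1.7992e+02 -1.0000e-02  2.0040e+01] F [ 0.1  -0.38  0.13] M [-0.034 -0.007 -0.053] gap 85.28 q [-74.9   7.5  85.3  -0.   87.3  -4.9]
cam in tool [  68.71445868   -0.21160932 -142.04709056] axis in tool [-2.73794961e-01  5.90850889e-04  9.61787903e-01]
0 [259.92783143 245.73432039]
50 [259.92320019 213.94398796]
100 [259.91934635 194.03052365]
150 [259.91630968 180.49784801]
[ 465.41719921 -226.53039902   22.        ] [ 471.92218229 -229.43132546   22.        ]
[507.42387896 192.40049425  96.        ] [509.85863532 195.39545072  96.        ]
row: [ 47.429 -21.607  11.084] [-0.08 -0.    7.74]
```

```bash
python3 -m creep '4 -1.8 1 0 0 1 8.5; 8 -3.6 2 0 0 2 8; 12 -5.4 3 0 0 3 7; 16 -7.2 4 0 0 4 6; 20 -9 5 0 0 5 6; 24 -10.8 6 0 0 6 6; 28 -12.6 7 0 0 7 6; 32 -14.4 8 0 0 7.7 6; 36 -16.2 9 0 0 7.7 6; 40 -18 10 0 0 7.7 6; 44 -20 11 0 0 7.7 6; 47.4 -21.6 11.1 0 0 7.7 6; 47.4 -21.6 11.1 0 0 7.7 6; 47.4 -21.6 11.1 0 0 7.7 6; 47.4 -21.6 11.1 0 0 7.7 6; 47.4 -21.6 11.1 0 0 7.7 6; 47.4 -21.6 11.1 0 0 7.7 6' 30; python3 - <<'E'
from h import *
s=st(); i=imaging.camera_info("wrist"); im=imaging.snapshot("wrist")[:,:,::-1]
cv2.imwrite("pics/w1.png",im); st()
np.save("w1_info.npy",i,allow_pickle=True)
E
```

```text
time: 1.85
tool_pos: [576.2, -198.8, 120.0]
tcp_rot: [-179.9, -0.0, 12.2]
ft_force: [0.6, -0.4, 0.7]
finger_gap: 60.2
t 1.85 pos [ 576.24 -198.77  120.05] rot [-179.93   -0.     12.25] F [ 0.57 -0.4   0.7 ] M [ 0.046 -0.032  0.035] gap 60.22 q [-23.9  13.3  90.5   0.1  76.2  53.9]
t 1.90 pos [ 576.32 -198.63  120.06] rot [-1.7993e+02 -1.0000e-02  1.2260e+01] F [-0.38  0.63  0.27] M [-0.008 -0.004  0.015] gap 59.96 q [-23.9  13.3  90.5   0.1  76.2  53.9]
```

View pics/w1.png

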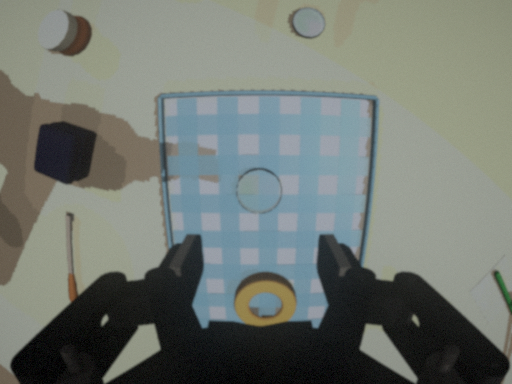

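```bash
python3 - <<'E'
from h import *
im=cv2.imread("pics/w1.png"); i=np.load("w1_info.npy",allow_pickle=True).item()
x0,y0=220,150
g=cv2.GaussianBlur(cv2.cvtColor(im,6)[y0:y0+80,x0:x0+80],(0,0),1)
c=cv2.HoughCircles(cv2.resize(g,None,fx=4,fy=4,interpolation=3),cv2.HOUGH_GRADIENT,1,100,param1=60,param2=15,minRadius=75,maxRadius=110)
print(c)
crop(im,x0,y0,80,80,7,"pics/w1c.png")
for cc in c[0][:3]:
    uv=(cc[0]/4+x0,cc[1]/4+y0); print(uv,cc[2]/4,plane(i,uv,10,True), 'tcp axis at z=10',proj(i,[576.25,-198.7,10],True))
E
```

```text
[[[157.5 150.5  83.8]]]
(np.float32(259.375), np.float32(187.625)) 20.95 [ 579.0454891  -197.77481599   10.        ] tcp axis at z=10 [259.73102541 190.84940201]
```

View pics/w1c.png

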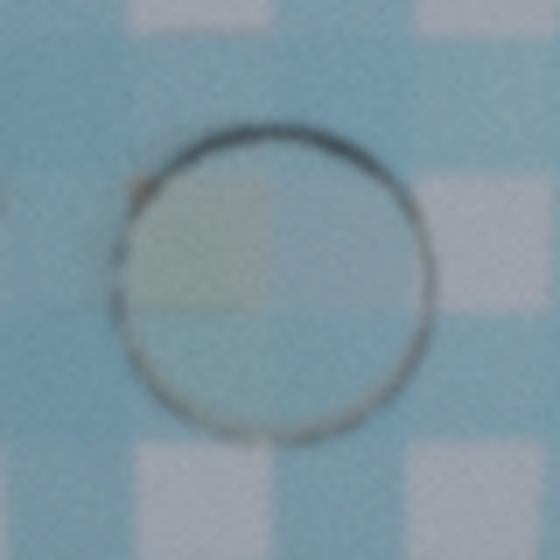

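The outline in the crop runs 115–436 horizontally and 125–443 vertically, so its centre is at about (259.4,190.6) in the full image. That puts the lens axis within about 0.5 mm of the TCP axis. I'll descend, and touch the floor to find the tip height at this opening.

```bash
python3 -m creep '0 0 4 0 0 0 5; 0 0 8 0 0 0 4.8; 0 0 10 0 0 0 4.8; 0 0 10.8 0 0 0 4.6; 0 0 11.2 0 0 0 4.6; 0 0 11.2 0 0 0 4.6;0 0 11.2 0 0 0 4.6' ; python3 - <<'E'
from h import *
st(); cv2.imwrite("pics/w2.png",imaging.snapshot("wrist")[:,:,::-1]); st()
E
```

```text
time: 2.6
tool_pos: [577.6, -199.1, 9.9]
tcp_rot: [180.0, -0.1, 12.2]
ft_force: [-0.9, 0.5, -0.7]
finger_gap: 45.9
t 2.60 pos [ 577.57 -199.15    9.9 ] rot [ 1.7998e+02 -1.4000e-01  1.2250e+01] F [-0.9   0.45 -0.73] M [-0.04  -0.018  0.018] gap 45.94 q [-23.9  20.9  93.9   0.1  65.1  53.9]
t 2.65 pos [ 577.63 -199.12    9.94] rot [ 1.7997e+02 -1.5000e-01  1.2260e+01] F [-0.54 -0.08  0.32] M [ 0.035 -0.003 -0.041] gap 46.20 q [-23.9  20.9  93.9   0.1  65.   53.9]
```

View pics/w2.png

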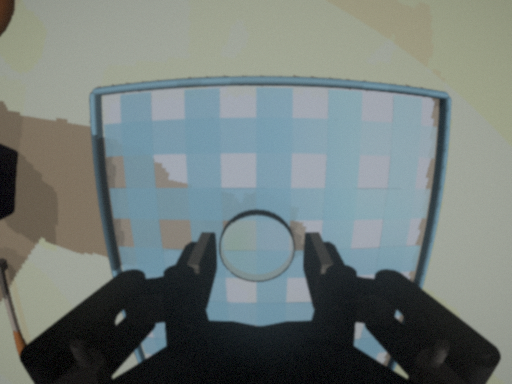

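The lens is between the fingers: it spans columns 219–295 and the pads stand at 215 and 304. I'll probe the floor in small steps.

```bash
python3 -m creep '0 0 0.2 0 0 0 4.6; 0 0 0.4 0 0 0 4.6; 0 0 0.5 0 0 0 4.6' ; python3 -m creep '0 0 0.1 0 0 0 4.6; 0 0 0.2 0 0 0 4.6'; python3 -m creep '0 0 0.1 0 0 0 4.6; 0 0 0.2 0 0 0 4.6'
```

```text
time: 2.95
tool_pos: [577.8, -199.2, 5.1]
tcp_rot: [180.0, -0.2, 12.3]
ft_force: [0.4, 0.5, 0.5]
finger_gap: 45.8
time: 3.15
tool_pos: [577.8, -199.1, 3.0]
tcp_rot: [180.0, -0.2, 12.3]
ft_force: [-0.7, -0.2, 0.6]
finger_gap: 46.4
time: 3.35
tool_pos: [577.8, -199.1, 1.7]
tcp_rot: [180.0, -0.1, 12.3]
ft_force: [-6.3, 2.5, 15.1]
finger_gap: 45.9
```

```bash
python3 -m creep '0 0 -0.2 0 0 0 4.6; 0 0 -0.46 0 0 0 4.6; 0 0 -0.46 0 0 0 4.3; 0 0 -0.46 0 0 0 4.0; 0 0 -0.46 0 0 0 3.6; 0 0 -0.46 0 0 0 3.6; 0 0 -0.46 0 0 0 3.6; 0 0 -0.46 0 0 0 3.6' 35; python3 - <<'E'
from h import *
st(); cv2.imwrite("pics/w3.png",imaging.snapshot("wrist")[:,:,::-1])
E
```

```text
time: 4.15
tool_pos: [578.0, -199.2, 6.6]
tcp_rot: [180.0, -0.2, 12.3]
ft_force: [-2.4, 1.2, 5.7]
finger_gap: 36.9
t 4.15 pos [ 577.95 -199.19    6.62] rot [ 1.7996e+02 -1.6000e-01  1.2260e+01] F [-2.36  1.17  5.66] M [0.195 0.282 0.008] gap 36.89 q [-23.9  21.2  94.    0.1  64.7  53.9]
```

View pics/w3.png

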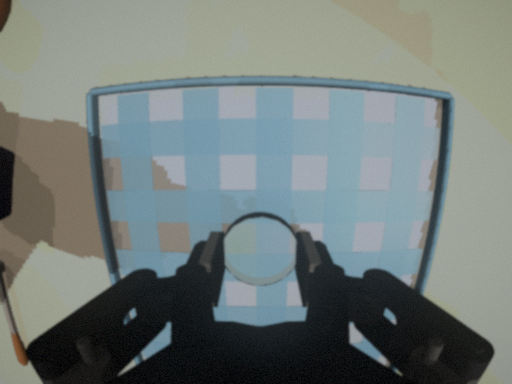

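The gap reads 36.9 mm where 40 was expected, with 5.7 N upward. Either the tips flex, or they sit high on the edge. I'll lift a little and look.

```bash
python3 -m creep '0 0 -0.2 0 0 0 3.6; 0 0 -0.5 0 0 0 3.6; 0 0 -0.5 0 0 0 3.6' ; python3 - <<'E'
from h import *
st(); im=imaging.snapshot("wrist")[:,:,::-1]; cv2.imwrite("pics/w4.png",im); crop(im,190,190,140,110,5,"pics/w4c.png")
crop(cv2.imread("pics/w3.png"),190,190,140,110,5,"pics/w3c.png")
im=imaging.snapshot("scene")[:,:,::-1]; crop(im,90,190,110,80,7,"pics/s4c.png")
E
```

```text
time: 4.5
tool_pos: [578.1, -199.3, 11.9]
tcp_rot: [179.9, -0.2, 12.3]
ft_force: [-0.6, -0.6, -0.8]
finger_gap: 36.9
t 4.50 pos [ 578.14 -199.31   11.93] rot [179.94  -0.18  12.26] F [-0.56 -0.58 -0.84] M [-0.037  0.032 -0.033] gap 36.86 q [-23.9  20.7  93.9   0.1  65.2  53.9]
```

View pics/w4c.png

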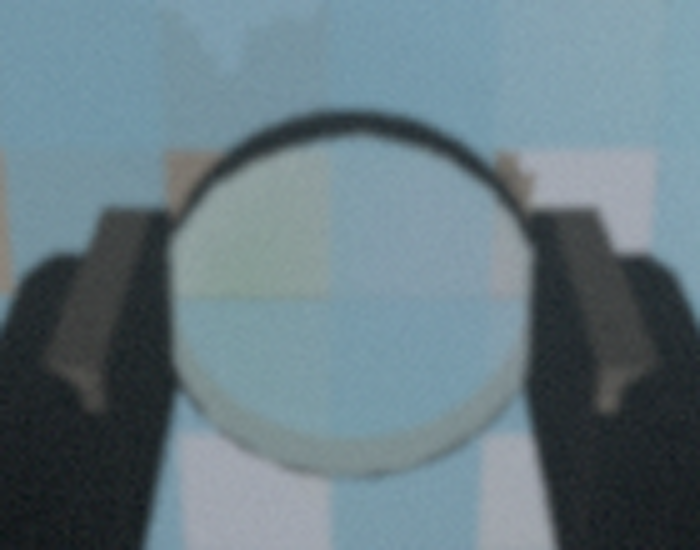

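View pics/w3c.png

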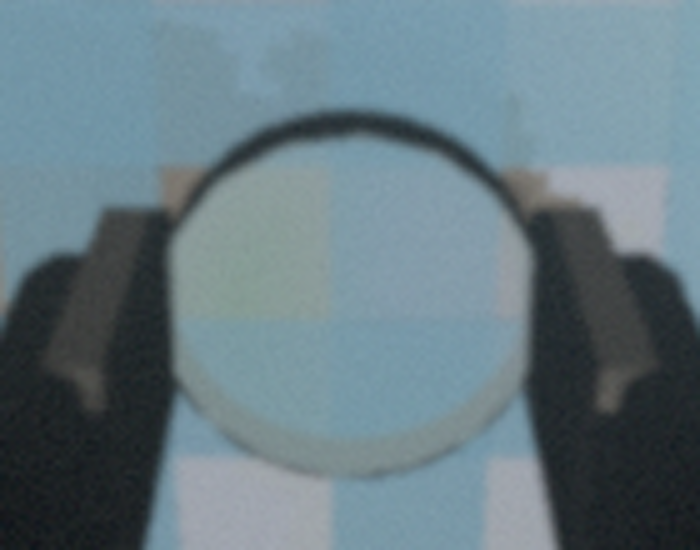

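View pics/s4c.png

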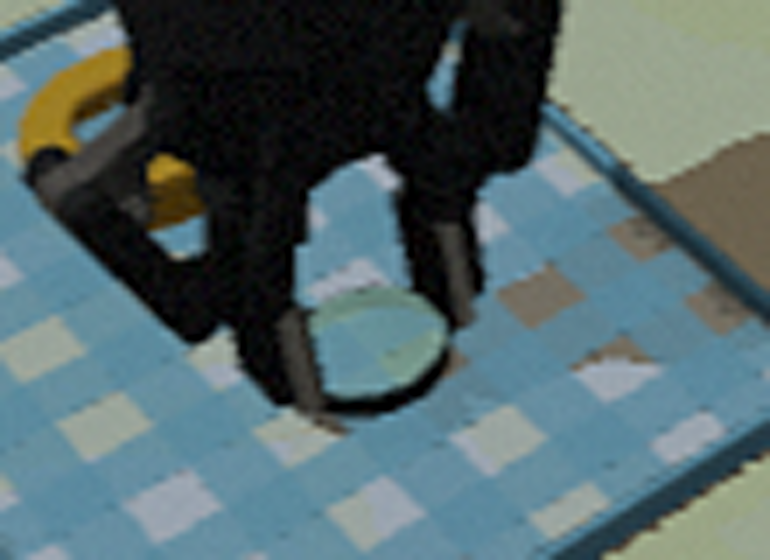

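The lens lifted with the hand: the background moved while the lens stayed fixed between the pads at about (260.4,248.5). It also looks level. Next I'll go over to a viewing pose near the cell.

```bash
python3 - <<'E'
from h import *
s=st(); i=imaging.camera_info("wrist")
for dz in (0,1.4,3):print(proj(i,s['tool_pos']+[0,0,dz],True), plane(i,(260.4,248.5),s['tool_pos'][2]+dz,True)-s['tool_pos'])
go((489,189.7,200),12.26)
E
```

```text
t 4.60 pos [ 577.96 -199.19   11.61] rot [ 1.7995e+02 -1.6000e-01  1.2270e+01] F [-1.03 -0.65 -0.86] M [-0.025 -0.015 -0.014] gap 37.13 q [-23.9  20.8  93.9   0.1  65.2  53.8]
[259.69679194 245.65158713] [-1.56696860e+00 -7.21497037e-01  8.88178420e-15]
[259.70082615 246.80225671] [-0.89554943 -0.56987106  1.4       ]
[259.70551894 248.14020373] [-0.12821325 -0.39658423  3.        ]
row: [ -0.376 -39.876 -18.872] [ 0.05 -0.16  0.01]
```

```bash
python3 -m creep '0 0 -3 0 0 0 3.6; 0 -1 -7 0 0 0 3.6; 0 -4 -11 0 0 0 3.6; 0 -8 -14 0 0 0 3.6; 0 -12 -17 0 0 0 3.6; -0.2 -16 -18.9 0 -0.1 0 3.6; -0.2 -20 -18.9 0 -0.1 0 3.6; -0.3 -24 -18.9 0 -0.16 0 3.6; -0.4 -28 -18.9 0 -0.16 0 3.6; -0.4 -32 -18.9 0 -0.16 0 3.6; -0.4 -36 -18.9 0 -0.16 0 3.6; -0.4 -39 -18.9 0 -0.16 0 3.6; -0.4 -39.9 -18.9 0 -0.16 0 3.6; -0.4 -39.9 -18.9 0 -0.16 0 3.6; -0.4 -39.9 -18.9 0 -0.16 0 3.6; -0.4 -39.9 -18.9 0 -0.16 0 3.6;-0.4 -39.9 -18.9 0 -0.16 0 3.6'; python3 - <<'E'
from h import *
st(); i=imaging.camera_info("wrist"); im=imaging.snapshot("wrist")[:,:,::-1]; st(); cv2.imwrite("pics/w5.png",im); crop(im,190,120,140,110,5.5,"pics/w5c.png")
np.save("w5_info.npy",i,allow_pickle=True)
E
```

```text
time: 6.3
tool_pos: [489.1, 188.7, 200.2]
tcp_rot: [179.9, 0.0, 12.2]
ft_force: [0.1, -1.0, 0.7]
finger_gap: 36.9
t 6.30 pos [489.06 188.74 200.21] rot [179.94   0.    12.17] F [ 0.09 -0.96  0.72] M [ 0.029 -0.008  0.006] gap 36.95 q [15.5 -3.4 99.6 -0.1 83.7 93.4]
t 6.35 pos [489.04 188.87 200.23] rot [179.95   0.    12.17] F [ 0.21 -1.1   0.02] M [ 0.053  0.    -0.01 ] gap 37.24 q [15.6 -3.4 99.6 -0.1 83.7 93.4]
```

View pics/w5.png

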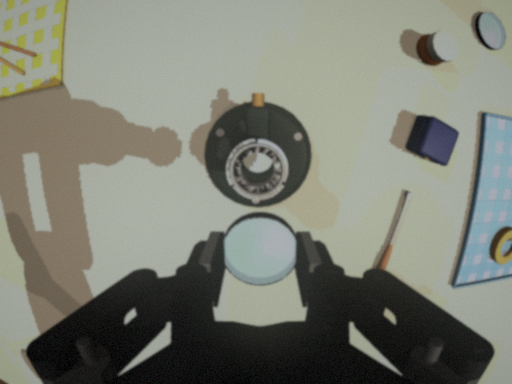

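View pics/w5c.png

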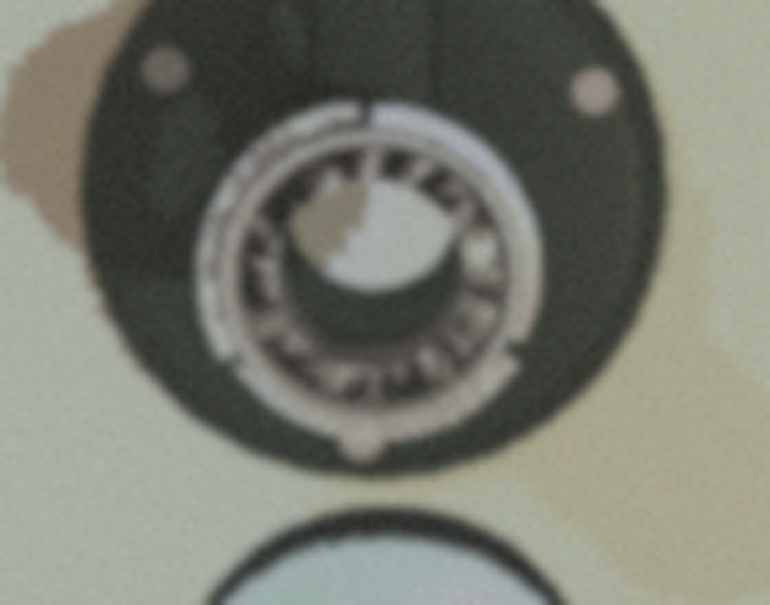

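The cell is seen at about (257.6,169.1), with its rib gaps visible. The lens is held below it at (260,248). I'll compute the cell position.

```bash
python3 - <<'E'
from h import *
i=np.load("w5_info.npy",allow_pickle=True).item(); im=cv2.imread("pics/w5.png")
for uv,z in(((257.6,169.1),96),((257.3,169.5),91)): print(plane(i,uv,z,True))
# ellipse fits: bright ring outer boundary (ribs) by radial max-gradient
g=cv2.GaussianBlur(cv2.cvtColor(im,6).astype(float),(0,0),0.8); c=np.array([257.6,169.1])
for lo,hi,nm in((20,27,'mouth'),(28,36,'ribs')):
    P=[]
    for a in np.arange(0,360,4):
        d=np.array([np.cos(np.radians(a)),np.sin(np.radians(a))]); rr=np.arange(lo,hi,0.25)
        v=cv2.remap(g.astype(np.float32),(c[0]+rr*d[0]).astype(np.float32)[None],(c[1]+rr*d[1]).astype(np.float32)[None],1)[0]
        gr=np.gradient(v); k=(gr if nm=='mouth' else -gr).argmax(); P.append(c+rr[k]*d)
    P=np.array(P,np.float32)
    for _ in range(3):
        e=cv2.fitEllipse(P); dd=np.abs(np.hypot(*(P-e[0]).T)-np.mean(e[1])/2); P=P[dd<np.median(dd)*2.5+0.2]
    print(nm,e,len(P),plane(i,e[0],96 if nm=='mouth' else 91,True))
E
```

```text
[508.89216206 194.62827715  96.        ]
[507.53516459 194.62862132  91.        ]
mouth ((257.5974426269531, 170.01321411132812), (48.401790618896484, 49.660160064697266), 83.44355773925781) 85 [508.12334012 194.46625007  96.        ]
ribs ((256.72235107421875, 168.91920471191406), (61.78413772583008, 62.989158630371094), 109.31754302978516) 81 [507.92944588 195.22070054  91.        ]
```

```bash
python3 - <<'E'
from h import *
go((509.2,195.2,112),12.17)
E
python3 -m creep '1 -0.1 3 0 0 0 3.6; 2.1 -0.2 6 0 0 0 3.6; 2.1 -0.2 8 0 0 0 3.6; 2.1 -0.2 8.8 0 0 0 3.6; 2.1 -0.2 8.8 0 0 0 3.6; 2.1 -0.2 8.8 0 0 0 3.6; 2.1 -0.2 8.8 0 0 0 3.6'; python3 - <<'E'
from h import *
st(); i=imaging.camera_info("wrist"); im=imaging.snapshot("wrist")[:,:,::-1]; st(); cv2.imwrite("pics/w6.png",im); crop(im,180,170,160,130,4.5,"pics/w6c.png")
im=imaging.snapshot("scene")[:,:,::-1]; crop(im,250,70,110,90,6,"pics/s6c.png")
im=imaging.snapshot("top")[:,:,::-1]; crop(im,100,190,110,90,6,"pics/t6c.png")
E
```

```text
row: [ 2.104 -0.202  8.823] [0.05 0.   0.  ]
time: 7.05
tool_pos: [510.3, 195.4, 114.1]
tcp_rot: [180.0, -0.2, 12.2]
ft_force: [0.0, 0.1, 0.3]
finger_gap: 36.8
t 7.05 pos [510.25 195.38 114.06] rot [ 1.7995e+02 -1.6000e-01  1.2170e+01] F [0.   0.08 0.33] M [ 0.033 -0.07  -0.039] gap 36.79 q [ 1.560e+01  4.100e+00  1.014e+02 -1.000e-01  7.430e+01  9.350e+01]
t 7.10 pos [510.2  195.42 113.96] rot [ 1.7996e+02 -1.6000e-01  1.2170e+01] F [-0.96 -0.12 -1.21] M [-0.055  0.038  0.004] gap 36.86 q [ 1.560e+01  4.100e+00  1.014e+02 -1.000e-01  7.430e+01  9.350e+01]
```

View pics/w6c.png

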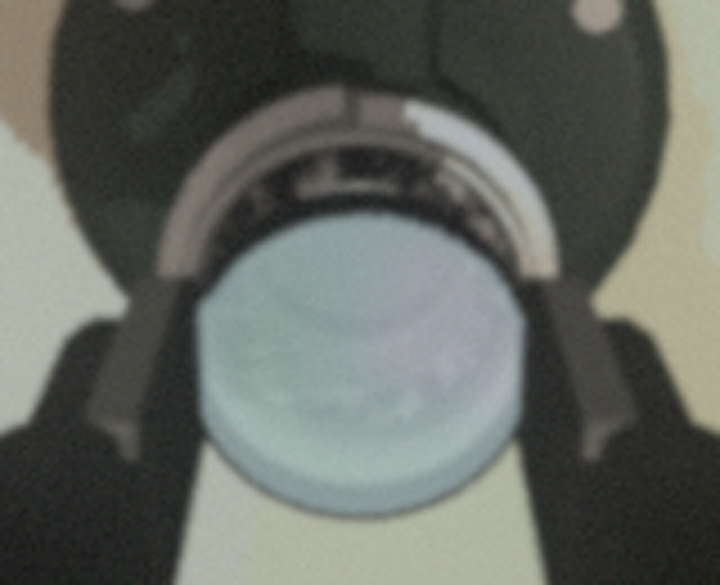

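View pics/s6c.png

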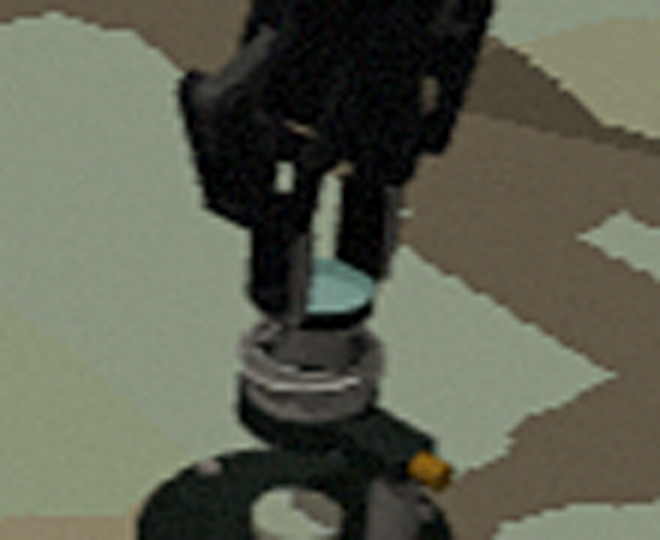

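```bash
python3 -m creep '-0.05 0 0.5 0 0.1 0 3.6; -0.1 0 1.0 0 0.16 0 3.6; -0.1 0 1.2 0 0.16 0 3.6; -0.1 0 1.2 0 0.16 0 3.6;-0.1 0 1.2 0 0.16 0 3.6'; python3 - <<'E'
from h import *
st(); i=imaging.camera_info("wrist"); im=imaging.snapshot("wrist")[:,:,::-1]; st(); cv2.imwrite("pics/w7.png",im); crop(im,180,170,160,130,4.5,"pics/w7c.png")
im=imaging.snapshot("scene")[:,:,::-1]; crop(im,250,70,110,90,6,"pics/s7c.png")
E
```

```text
time: 7.7
tool_pos: [508.8, 195.1, 101.3]
tcp_rot: [180.0, -0.3, 12.2]
ft_force: [-0.1, 0.2, -0.6]
finger_gap: 36.9
t 7.70 pos [508.8  195.15 101.29] rot [179.95  -0.25  12.18] F [-0.07  0.23 -0.64] M [0.035 0.043 0.027] gap 36.87 q [ 1.560e+01  4.600e+00  1.023e+02 -1.000e-01  7.280e+01  9.350e+01]
t 7.75 pos [508.93 195.18 101.46] rot [179.95  -0.27  12.18] F [-0.12  0.32  0.14] M [ 0.037 -0.043 -0.036] gap 36.43 q [ 1.560e+01  4.600e+00  1.023e+02 -1.000e-01  7.280e+01  9.350e+01]
```

View pics/w7c.png

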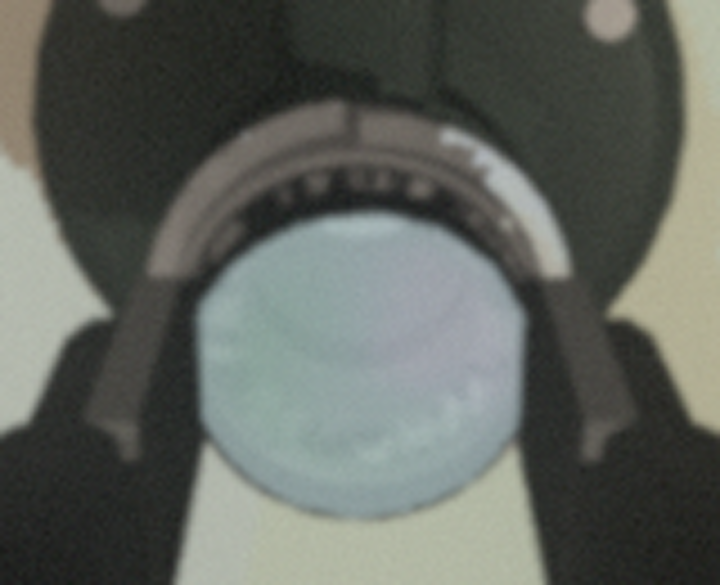

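View pics/s7c.png

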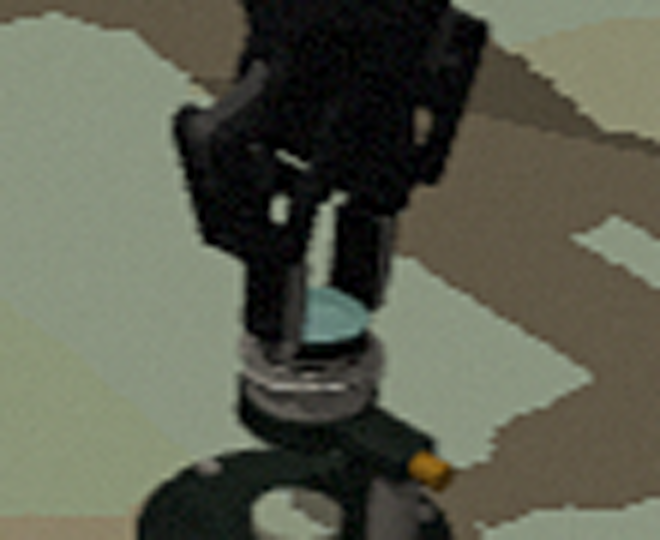

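I'll overlay the projected rim circle on this picture to check the alignment.

```bash
python3 - <<'E'
from h import *
i=imaging.camera_info("wrist"); im=cv2.imread("pics/w7.png"); S=4.5
c=cv2.resize(im[170:300,180:340],None,fx=S,fy=S,interpolation=3)
def circ(cx,cy,z,R,col):
    p=np.array([(proj(i,[cx+R*np.cos(a),cy+R*np.sin(a),z],True)-[180,170]+.5)*S for a in np.linspace(0,6.283,73)])
    cv2.polylines(c,[p.astype(int)],True,col,1); return p
circ(508.3,194.7,96,22,(0,0,255)); circ(508.3,194.7,94,27,(0,255,255))
circ(508.0,194.6,107,20,(0,255,0)); circ(508.0,194.6,99,20,(255,0,0))
cv2.imwrite("pics/w7o.png",c)
E
```

```text
(no output)
```

View pics/w7o.png

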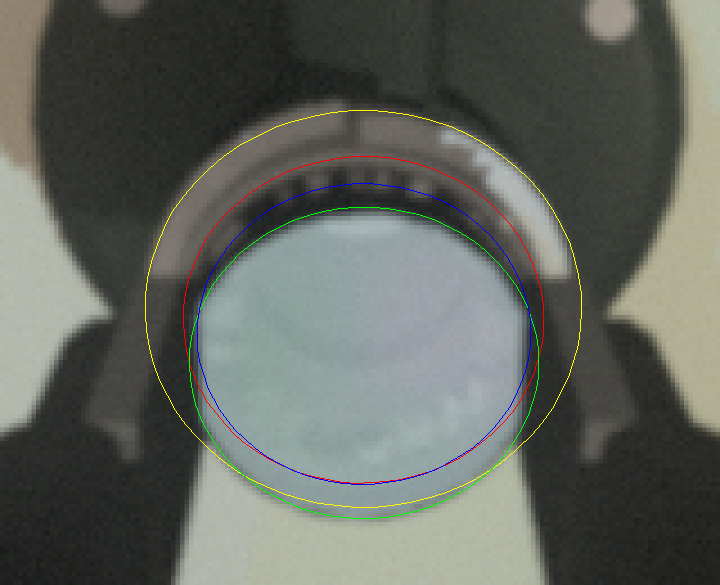

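```bash
python3 -m creep '0 0 0.1 0 0.2 0 3.6; 0 0 0.2 0 0.2 0 3.6; 0 0 0.2 0 0.2 0 3.6'; python3 -m creep '0 0 0.1 0 0 0 3.6; 0 0 0.2 0 0 0 3.6'; python3 -m creep '0 0 0.1 0 0 0 3.6; 0 0 0.15 0 0 0 3.6'; python3 -c "
from h import *
st()"
```

```text
time: 8.1
tool_pos: [508.9, 195.2, 99.4]
tcp_rot: [180.0, -0.5, 12.2]
ft_force: [-0.2, 0.2, -0.7]
finger_gap: 36.9
time: 8.3
tool_pos: [509.0, 195.2, 97.4]
tcp_rot: [180.0, -0.5, 12.2]
ft_force: [-0.3, -1.0, 0.1]
finger_gap: 36.7
time: 8.5
tool_pos: [508.9, 195.1, 95.7]
tcp_rot: [180.0, -0.5, 12.2]
ft_force: [-0.3, 0.9, -0.6]
finger_gap: 36.6
t 8.50 pos [508.89 195.14  95.7 ] rot [179.95  -0.46  12.17] F [-0.26  0.87 -0.62] M [ 0.015 -0.004 -0.025] gap 36.60 q [ 1.560e+01  4.800e+00  1.028e+02 -1.000e-01  7.200e+01  9.350e+01]
```

No contact force, and the lens bottom is already about 3 mm below the rim, so it is in the bore. I'll level the tilt and ease it down to the seat.

```bash
python3 -m creep '0 0 0.03 0 -0.4 0 3.6; 0 0 0.06 0 -0.4 0 3.6'; python3 -m creep '0 0 0.05 0 0 0 3.6; 0 0 0.08 0 0 0 3.6';  python3 - <<'E'
from h import *
st(); im=imaging.snapshot("scene")[:,:,::-1]; crop(im,250,70,110,90,6,"pics/s8c.png")
im=imaging.snapshot("wrist")[:,:,::-1]; crop(im,180,170,160,130,4.5,"pics/w8c.png")
E
```

```text
time: 8.7
tool_pos: [509.0, 195.2, 95.1]
tcp_rot: [180.0, -0.0, 12.2]
ft_force: [-0.6, 0.2, -1.0]
finger_gap: 36.7
time: 8.9
tool_pos: [509.0, 195.2, 94.9]
tcp_rot: [180.0, -0.0, 12.2]
ft_force: [-5.1, -1.7, 7.1]
finger_gap: 37.0
t 8.90 pos [509.04 195.18  94.89] rot [ 1.7995e+02 -4.0000e-02  1.2180e+01] F [-5.14 -1.75  7.15] M [-0.194  0.663 -0.011] gap 36.99 q [ 1.560e+01  5.200e+00  1.024e+02 -1.000e-01  7.240e+01  9.350e+01]
```

View pics/s8c.png

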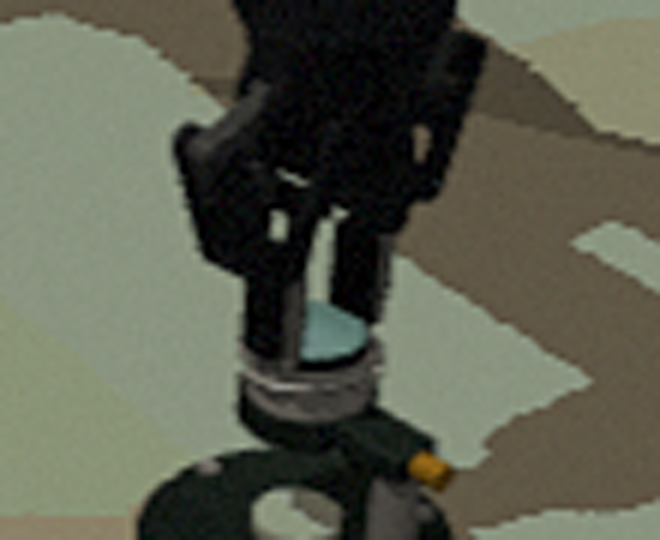

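View pics/w8c.png

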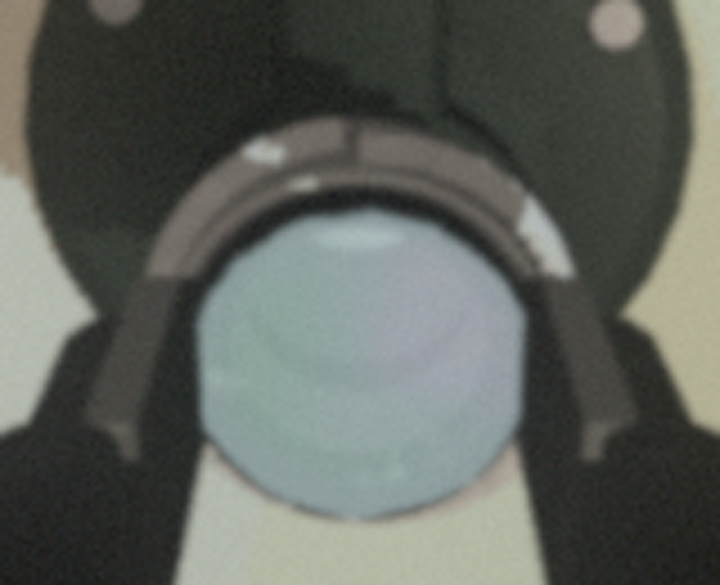

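```bash
python3 -m creep '-0.06 0 0 0 0 0 3.6; -0.06 0 0 0 0 0 3.6';python3 -m creep '0 0 0.05 0 0 0 3.6; 0 0 0.05 0 0 0 3.6'
```

```text
time: 9.2
tool_pos: [508.5, 195.1, 95.0]
tcp_rot: [180.0, -0.1, 12.2]
ft_force: [0.7, -0.2, 1.2]
finger_gap: 37.3
time: 9.4
tool_pos: [508.6, 195.1, 94.9]
tcp_rot: [180.0, -0.1, 12.2]
ft_force: [-3.2, -1.1, 4.6]
finger_gap: 36.9
```

```bash
python3 -m creep '-0.06 0 0 0 0 0 3.6; -0.06 0 0 0 0 0 3.6';python3 -m creep '0 0 0.06 0 0 0 3.6; 0 0 0.06 0 0 0 3.6'; python3 -m creep '0 0 0.06 0 0 0 3.6; 0 0 0.06 0 0 0 3.6'
```

```text
time: 9.6
tool_pos: [508.3, 195.0, 95.0]
tcp_rot: [180.0, -0.1, 12.2]
ft_force: [0.9, 0.5, 1.6]
finger_gap: 36.9
time: 9.8
tool_pos: [508.4, 195.1, 94.9]
tcp_rot: [180.0, -0.1, 12.2]
ft_force: [-2.9, -1.1, 6.7]
finger_gap: 37.4
time: 10.0
tool_pos: [508.4, 195.1, 94.9]
tcp_rot: [180.0, -0.1, 12.2]
ft_force: [-2.3, -0.5, 7.2]
finger_gap: 37.1
```

The stop is firm at TCP z = 94.9, which is within measurement error of the seated height. Releasing.

```bash
python3 -m creep '0 0 -0.03 0 0 0 3.8; 0 0 -0.03 0 0 0 4.2; 0 0 -0.03 0 0 0 4.6; 0 0 -0.03 0 0 0 4.8; 0 0 -1 0 0 0 5.2; 0 0 -4 0 0 0 6; -1 0 -8 0 0 0 7; -2 0 -10.5 0 0 0 8; -2 0 -10.5 0 0 0 8.4; -2 0 -10.5 0 0 0 8.4; -2 0 -10.5 0 0 0 8.4'; python3 - <<'E'
from h import *
st(); i=imaging.camera_info("wrist"); im=imaging.snapshot("wrist")[:,:,::-1]; st(); cv2.imwrite("pics/w9.png",im); crop(im,190,120,140,110,5.5,"pics/w9c.png")
np.save("w9_info.npy",i,allow_pickle=True)
im=imaging.snapshot("scene")[:,:,::-1]; crop(im,260,100,80,60,8,"pics/s9c.png")
E
```

```text
time: 11.1
tool_pos: [488.1, 190.8, 198.9]
tcp_rot: [179.9, -0.0, 12.2]
ft_force: [-0.2, -0.9, 0.4]
finger_gap: 84.1
t 11.10 pos [488.14 190.76 198.9 ] rot [ 1.7995e+02 -4.0000e-02  1.2180e+01] F [-0.19 -0.86  0.44] M [-0.061 -0.017 -0.001] gap 84.07 q [15.8 -3.4 99.8 -0.1 83.6 93.6]
t 11.15 pos [487.95 190.7  198.46] rot [1.7994e+02 1.0000e-02 1.2180e+01] F [ 0.11 -0.05 -0.13] M [-0.002 -0.016 -0.023] gap 84.04 q [15.8 -3.3 99.8 -0.1 83.6 93.6]
```

View pics/w9c.png

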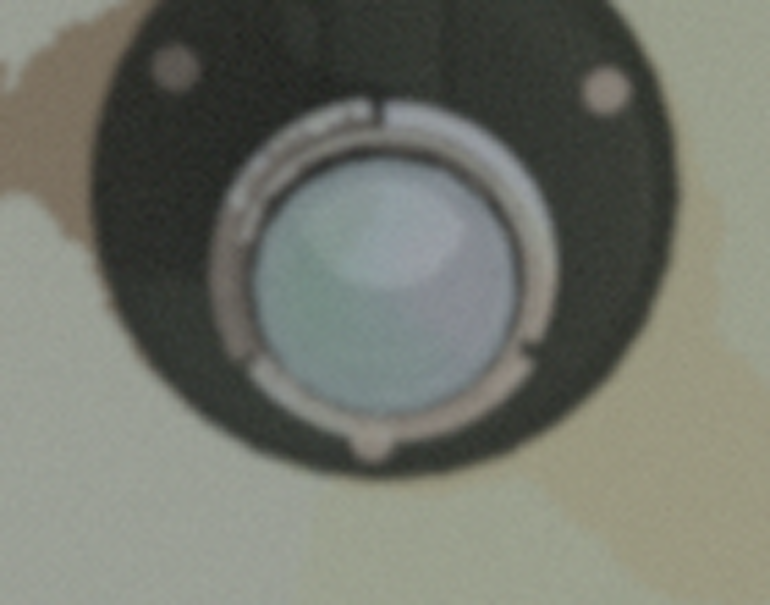

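View pics/s9c.png

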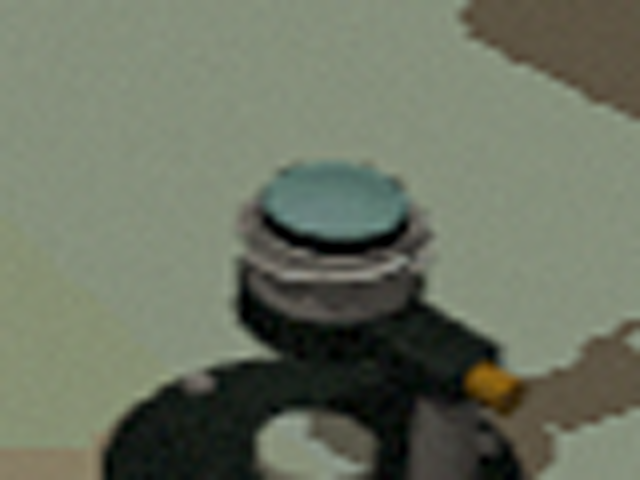

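The lens sits level in the cell. The rim shows evenly round it, and about 4 mm of black edge stands proud in the scene view. Now I'll go over the ring, turning the hand half a turn so that the last joint has its clockwise range free.

```bash
python3 -m creep '-0.4 2 0 0 0 -8.5 8.4; -0.8 4 0 0 0 -17 8.4; -1.3 6 0 0 0 -25.5 8.4; -1.7 8 0 0 0 -34 8.4; -2.2 10 0 0 0 -42.5 8.4; -2.6 12 0 0 0 -51 8.4; -3.1 14 0 0 0 -59.5 8.4; -3.5 16 0 0 0 -68 8.4; -4 18 0 0 0 -76.5 8.4; -4.4 20 0.5 0 0 -85 8.4; -4.9 22 1 0 0 -93.5 8.4; -5.3 24 2 0 0 -102 8.4; -5.7 26 3 0 0 -110.5 8.4; -6.2 28 4 0 0 -119 8.4; -6.6 30 5 0 0 -127.5 8.4; -7 32 5.5 0 0 -136 8.4; -7.5 34 6 0 0 -144.5 8.4; -7.9 36 7 0 0 -153 8.4; -8.4 38 7.5 0 0 -161.5 8.4; -8.8 40.4 7.75 0 0 -170 8.4'; python3 - <<'E'
from h import *
st(); go((487,-223.7,121),192.3)
E
```

```text
time: 13.2
tool_pos: [485.9, -222.9, 119.1]
tcp_rot: [179.9, -0.2, -177.5]
ft_force: [0.5, -0.2, 0.5]
finger_gap: 84.2
t 13.20 pos [ 485.9  -222.94  119.11] rot [ 179.94   -0.19 -177.46] F [ 0.52 -0.22  0.47] M [ 0.023  0.021 -0.023] gap 84.22 q [-3.010e+01  2.300e+00  1.027e+02 -1.000e-01  7.520e+01 -1.226e+02]
row: [-0.106 -0.081 -0.19 ] [ 0.07 -0.18 -9.76]
```

```bash
python3 -m creep '-0.1 -0.08 -0.2 0 -0.18 -5 8.4; -0.1 -0.08 -0.2 0 -0.18 -9.8 8.4;-0.1 -0.08 -0.2 0 -0.18 -9.8 8.4;-0.1 -0.08 -0.2 0 -0.18 -9.8 8.4'; python3 - <<'E'
from h import *
st(); i=imaging.camera_info("wrist"); im=imaging.snapshot("wrist")[:,:,::-1]; s=st(); cv2.imwrite("pics/w10.png",im)
np.save("w10_info.npy",i,allow_pickle=True)
hsv=cv2.cvtColor(im,40); m=cv2.inRange(hsv,(15,100,60),(35,255,255)); m[:100]=0
c=max(cv2.findContours(m,0,1)[0],key=cv2.contourArea)
e=cv2.fitEllipse(c); print(e); p=plane(i,e[0],18,True); print(p, cv2.boundingRect(c))
hole=[k for k in cv2.findContours(m,cv2.RETR_CCOMP,1)[0] if 100<cv2.contourArea(k)<0.6*cv2.contourArea(c)]
for k in hole: e2=cv2.fitEllipse(k); print('hole',e2,plane(i,e2[0],22,True))
E
```

```text
time: 13.6
tool_pos: [486.5, -223.4, 120.2]
tcp_rot: [179.9, -0.1, -167.8]
ft_force: [-0.4, 0.1, -0.1]
finger_gap: 84.2
t 13.60 pos [ 486.52 -223.41  120.24] rot [ 1.7987e+02 -6.0000e-02 -1.6780e+02] F [-0.42  0.12 -0.09] M [-0.051 -0.011  0.025] gap 84.20 q [-3.020e+01  2.300e+00  1.026e+02  1.000e-01  7.520e+01 -1.324e+02]
t 13.65 pos [ 486.67 -223.37  120.49] rot [ 1.7988e+02 -4.0000e-02 -1.6778e+02] F [ 0.18 -0.69  0.22] M [-0.044 -0.002  0.006] gap 83.74 q [-3.020e+01  2.300e+00  1.026e+02  1.000e-01  7.520e+01 -1.324e+02]
((259.5017395019531, 167.9180908203125), (70.51644134521484, 70.96259307861328), 92.00578308105469)
[ 463.45280692 -228.39760871   18.        ] (224, 133, 72, 71)
hole ((259.2377624511719, 168.54547119140625), (41.577510833740234, 42.542598724365234), 99.49459075927734) [ 463.26603532 -228.66446156   22.        ]
```

View pics/w10.png

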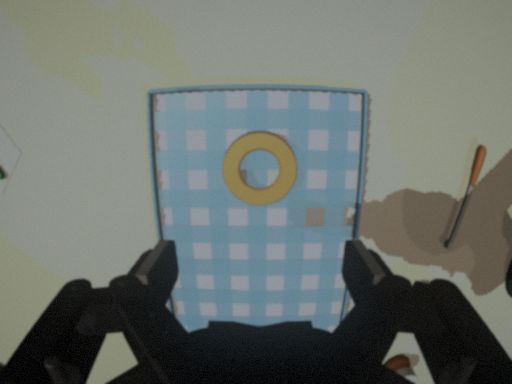

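The ring shows at (259.4,168.2), which gives a world position of about (463.4,-228.5). Descending over it.

```bash
python3 - <<'E'
from h import *
go((463.4,-228.5,20),192.3)
E
python3 -m creep '1 0 3 0 0 0 8.2; 2.3 0 6 0 0 0 8; 2.35 0 9 0 0 0 7.8; 2.35 0 10 0 0 0 7.6;  2.35 0 10 0 0 0 7.6; 2.35 0 10 0 0 0 7.6'; python3 - <<'E'
from h import *
st(); go((463.4,-228.5,2),192.3)
im=imaging.snapshot("wrist")[:,:,::-1]; cv2.imwrite("pics/w11.png",im)
E
```

```text
row: [ 2.376 -0.029 10.051] [ 0.12 -0.04 -0.08]
time: 14.25
tool_pos: [464.6, -228.5, 21.7]
tcp_rot: [179.9, 0.0, -167.8]
ft_force: [0.3, 0.8, -0.1]
finger_gap: 76.0
t 14.25 pos [ 464.58 -228.51   21.75] rot [ 1.7994e+02  2.0000e-02 -1.6780e+02] F [ 0.27  0.79 -0.06] M [ 0.016 -0.036  0.027] gap 76.00 q [-3.190e+01  7.000e+00  1.090e+02  1.000e-01  6.400e+01 -1.341e+02]
row: [0.116 0.024 1.975] [ 0.06  0.02 -0.1 ]
```

View pics/w11.png

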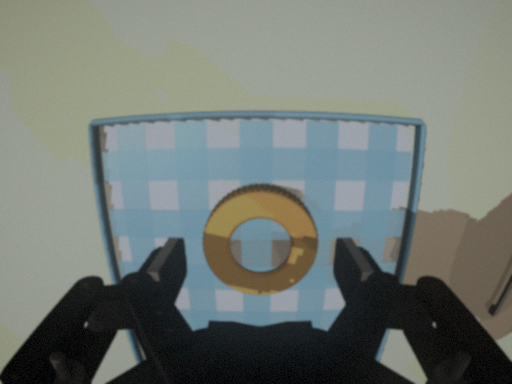

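The ring hole at (260.5,245) matches the TCP projection at (259.7,245.7), and the fingers clear it evenly. I'll go down and close.

```bash
python3 -m creep '0.03 0 0.8 0 0 0 7.6; 0.05 0 1.4 0 0 0 7.6; 0.05 0 1.8 0 0 0 7.4; 0.05 0 1.9 0 0 0 7.4; 0.05 0 1.9 0 0 0 7.4'; python3 -m creep '0 0 0.05 0 0 0 7; 0 0 0.05 0 0 0 6.6; 0 0 0.05 0 0 0 6.2; 0 0 0.05 0 0 0 5.8; 0 0 0.05 0 0 0 5.8; 0 0 0.05 0 0 0 5.8' 50; python3 - <<'E'
from h import *
st()
im=imaging.snapshot("wrist")[:,:,::-1]; cv2.imwrite("pics/w12.png",im)
E
```

```text
time: 14.8
tool_pos: [464.3, -228.8, 2.9]
tcp_rot: [180.0, 0.0, -167.8]
ft_force: [0.0, -0.5, -0.3]
finger_gap: 74.1
time: 15.4
tool_pos: [464.7, -228.9, 3.0]
tcp_rot: [180.0, 0.1, -167.8]
ft_force: [-2.4, 0.9, 6.1]
finger_gap: 60.0
t 15.40 pos [ 464.65 -228.95    3.05] rot [ 1.7999e+02  7.0000e-02 -1.6779e+02] F [-2.4   0.85  6.12] M [0.271 0.219 0.045] gap 59.97 q [-3.190e+01  8.700e+00  1.094e+02  1.000e-01  6.180e+01 -1.342e+02]
```

View pics/w12.png

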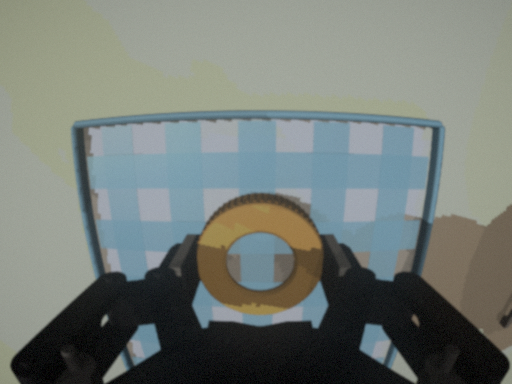

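```bash
python3 - <<'E'
from h import *
s=st(); i=imaging.camera_info("wrist"); A=Ro.from_euler('xyz',s['tcp_rot'],degrees=True)
im=cv2.imread("pics/w12.png")
hsv=cv2.cvtColor(im,40); m=cv2.inRange(hsv,(12,90,40),(35,255,255)); m[:150]=0
ks=cv2.findContours(m,cv2.RETR_CCOMP,1)[0]; A_=max(cv2.contourArea(k) for k in ks)
for k in ks:
    if 500<cv2.contourArea(k)<0.6*A_:
        e=cv2.fitEllipse(k); print(e); print(A.inv().apply(plane(i,e[0],22,True)-s['tool_pos']))
go((525.5,219.3,200),235)
E
python3 -m creep '0 0 -0.3 0 0 0 5.8; 0 0 -1 0 0 0 5.8; 0 0 -2 0 0 0 5.8; 0 0 -4 0 0 0 5.8'
```

```text
t 15.45 pos [ 464.68 -228.96    3.07] rot [ 1.7999e+02  7.0000e-02 -1.6779e+02] F [-2.31  1.    5.49] M [0.252 0.281 0.041] gap 60.33 q [-3.190e+01  8.700e+00  1.094e+02  1.000e-01  6.180e+01 -1.342e+02]
((259.8304748535156, 261.20391845703125), (61.1221923828125, 70.2712173461914), 91.21998596191406)
[  2.6121985    0.04488341 -18.9307823 ]
row: [-15.451  42.529 -19.665] [-2.000e-02  8.000e-02 -4.279e+01]
time: 15.85
tool_pos: [463.5, -228.3, 42.6]
tcp_rot: [179.9, -0.0, -167.8]
ft_force: [0.6, 0.4, -0.8]
finger_gap: 59.9
```

```bash
python3 -m creep '0 0 -4 0 0 0 5.8; 0 1 -8 0 0 0 5.8; -1 4 -12 0 0 -3 5.8; -2.4 7.5 -15.7 0 0 -8 5.8; -3.7 11 -15.7 0 0 -12 5.8; -5 14.5 -15.7 0 0 -15 5.8; -6.3 18 -15.7 0 0 -18 5.8; -7.7 21.5 -15.7 0 0 -21 5.8; -9 25 -15.7 0 0 -24 5.8; -10.3 28.5 -15.7 0 0 -28 5.8; -11.7 32 -15.7 0 0 -32 5.8; -13 35.5 -15.7 0 0 -36 5.8; -14.3 39 -15.7 0 0 -40 5.8; -15.4 42.5 -15.7 0 0 -42.8 5.8; -15.4 42.5 -15.7 0 0 -42.8 5.8;-15.4 42.5 -15.7 0 0 -42.8 5.8;-15.4 42.5 -15.7 0 0 -42.8 5.8;-15.4 42.5 -15.7 0 0 -42.8 5.8'; python3 - <<'E'
from h import *
st(); i=imaging.camera_info("wrist"); im=imaging.snapshot("wrist")[:,:,::-1]; s=st(); cv2.imwrite("pics/w13.png",im); crop(im,180,110,160,140,4.5,"pics/w13c.png")
np.save("w13_info.npy",i,allow_pickle=True)
E
```

```text
time: 17.65
tool_pos: [524.4, 218.3, 200.7]
tcp_rot: [179.9, 0.1, -125.1]
ft_force: [-1.0, 0.7, -0.7]
finger_gap: 60.0
t 17.65 pos [524.44 218.3  200.69] rot [ 1.7990e+02  5.0000e-02 -1.2508e+02] F [-0.99  0.74 -0.69] M [-0.039 -0.023 -0.008] gap 60.04 q [ 1.740e+01  3.500e+00  9.270e+01  1.000e-01  8.380e+01 -1.276e+02]
t 17.70 pos [524.45 218.32 200.64] rot [ 1.7990e+02  5.0000e-02 -1.2509e+02] F [-1.3  -0.16 -0.9 ] M [ 0.009  0.008 -0.008] gap 59.63 q [ 1.740e+01  3.500e+00  9.270e+01  1.000e-01  8.380e+01 -1.276e+02]
```

View pics/w13.png

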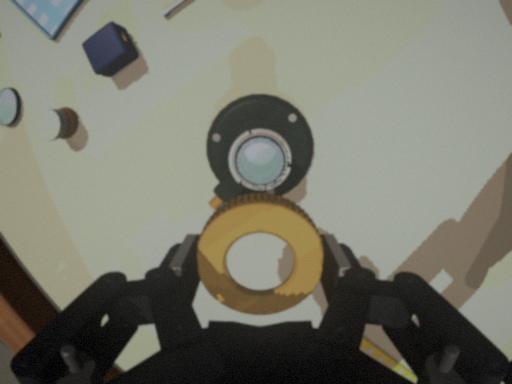

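View pics/w13c.png

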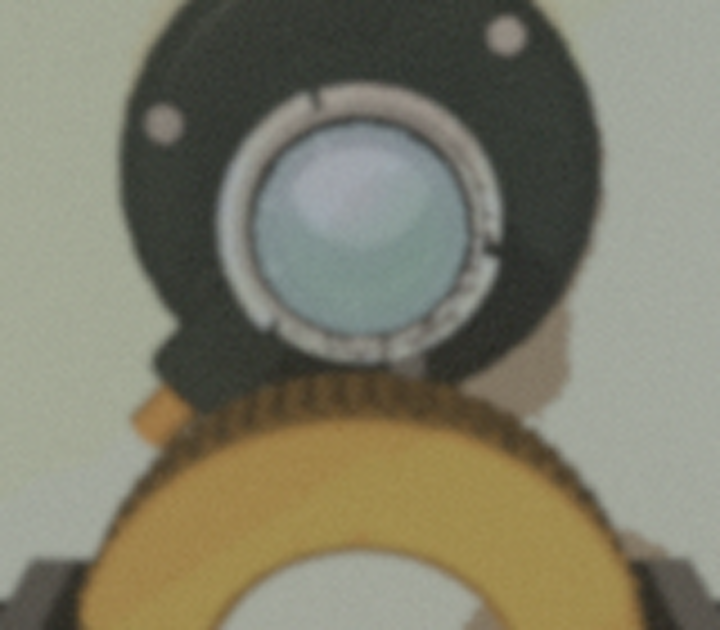

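The ring is held at about (260,261), with the cell and lens at (260.7,160.7). I'll compute both in the tool frame.

```bash
python3 - <<'E'
from h import *
i=np.load("w13_info.npy",allow_pickle=True).item(); im=cv2.imread("pics/w13.png")
tp=np.array([524.45,218.3,200.65]); A=Ro.from_euler('xyz',[179.9,.05,-125.08],degrees=True)
f=lambda p:(A.inv().apply(p-tp)).round(2)
for uv,z in(((260.7,160.7),100),((260.1,159.6),91)): p=plane(i,uv,z,True); print(p.round(2),f(p))
g=cv2.GaussianBlur(cv2.cvtColor(im,6).astype(np.float32),(0,0),0.8)
# ring: outer silhouettes of top face via colour saturation; hole contour
hsv=cv2.cvtColor(im,40); m=cv2.inRange(hsv,(12,90,40),(35,255,255)); m[:190]=0; m[:,:190]=0; m[:,330:]=0
ks=cv2.findContours(m,cv2.RETR_CCOMP,1)[0]
for k in ks:
    a=cv2.contourArea(k)
    if a>500:
        e=cv2.fitEllipse(k); print(a,e,cv2.boundingRect(k))
        for dz in (17,19,10): print(dz,f(plane(i,e[0],tp[2]+dz,True)))
E
```

```text
[506.19 194.88 100.  ] [ 29.75   1.31 100.63]
[506.89 195.05  91.  ] [ 29.21   0.82 109.63]
12081.0 ((259.27313232421875, 253.2056884765625), (120.31465148925781, 129.07569885253906), 107.38211822509766) (196, 193, 130, 121)
17 [  5.67   0.37 -17.  ]
19 [  6.7    0.38 -19.01]
10 [  2.06   0.36 -10.  ]
3295.5 ((259.22845458984375, 261.3274230957031), (60.93712615966797, 68.93448638916016), 87.75790405273438) (225, 231, 70, 62)
17 [  1.28   0.35 -17.  ]
19 [  2.38   0.35 -19.  ]
10 [ -2.58   0.33 -10.  ]
```

```bash
python3 -m creep '1 0 2 0 0 0 5.8; 2 0 5 0 0 0 5.8; 2.8 0.04 7 0 0 0 5.8; 2.8 0.04 8.5 0 0 0 5.8; 2.8 0.04 9.3 0 0 0 5.8; 2.8 0.04 9.3 0 0 0 5.8; 2.8 0.04 9.3 0 0 0 5.8; 2.8 0.04 9.3 0 0 0 5.8'; python3 - <<'E'
from h import *
s=st(); A=Ro.from_euler('xyz',s['tcp_rot'],degrees=True); print(s['tool_pos']+A.apply([1.3,.1,0]))
im=imaging.snapshot("wrist")[:,:,::-1]; crop(im,180,170,160,150,4,"pics/w14c.png")
im=imaging.snapshot("scene")[:,:,::-1]; crop(im,250,80,100,80,6,"pics/s14c.png")
im=imaging.snapshot("top")[:,:,::-1]; crop(im,110,200,100,80,6,"pics/t14c.png")
E
```

```text
time: 18.5
tool_pos: [509.1, 196.2, 109.0]
tcp_rot: [180.0, 0.2, -125.1]
ft_force: [0.2, -0.9, -1.0]
finger_gap: 60.2
t 18.50 pos [509.07 196.25 109.04] rot [ 1.7998e+02  1.6000e-01 -1.2508e+02] F [ 0.25 -0.9  -0.98] M [-0.004  0.036  0.077] gap 60.18 q [ 1.560e+01  4.300e+00  1.018e+02  1.000e-01  7.380e+01 -1.293e+02]
[508.24092567 195.24352551 109.03896726]
```

View pics/w14c.png

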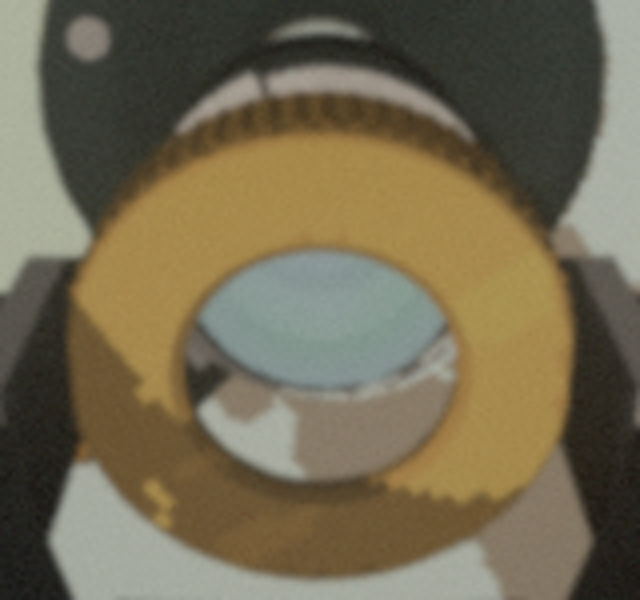

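View pics/s14c.png

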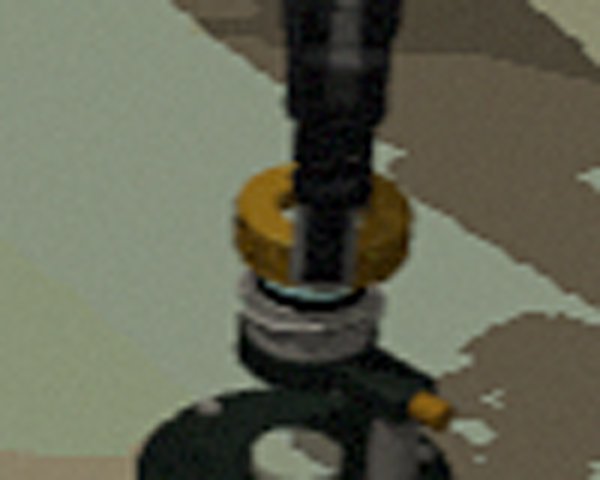

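```bash
python3 - <<'E'
from h import *
i=imaging.camera_info("scene"); it=imaging.camera_info("top")
for n,c in(("scene",i),("top",it)):
    print(n,[proj(c,(507.5,194.6,z)).round(2) for z in(93,100,119)], proj(c,(508.5,194.6,119))-proj(c,(507.5,194.6,119)),proj(c,(507.5,195.6,119))-proj(c,(507.5,194.6,119)))
for n in("scene","top"):
    im=imaging.snapshot(n)[:,:,::-1]; cv2.imwrite(f"pics/{n}15.png",im)
    hsv=cv2.cvtColor(im,40); m=cv2.inRange(hsv,(12,100,40),(35,255,255))
    x,y=(304,118) if n=="scene" else (157,240)
    z=np.zeros_like(m); z[y-30:y+30,x-30:x+30]=m[y-30:y+30,x-30:x+30]
    k=max(cv2.findContours(z,0,1)[0],key=cv2.contourArea); print(n,cv2.boundingRect(k),cv2.contourArea(k),cv2.minEnclosingCircle(k))
im=cv2.imread("pics/top15.png");crop(im,120,200,80,80,7,"pics/t15c.png")
E
```

```text
scene [array([300.67, 127.88]), array([300.91, 125.11]), array([301.58, 117.44])] [0.27061519 0.20703554] [ 0.38205044 -0.11800879]
top [array([154.61, 242.5 ]), array([153.33, 242.48]), array([149.71, 242.44])] [ 0.00868113 -0.5980864 ] [-0.58408614  0.01733922]
scene (289, 107, 11, 21) 135.0 ((298.0, 117.0), 10.049975395202637)
top (140, 229, 28, 33) 353.5 ((153.0, 245.5), 18.82162857055664)
```

View pics/t15c.png

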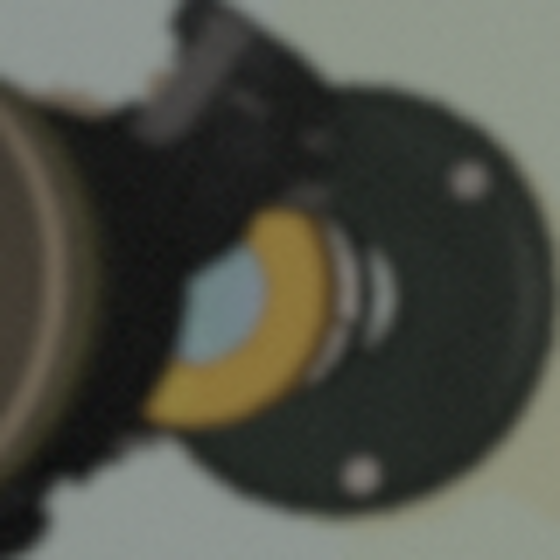

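```bash
python3 -m creep '0.15 0.05 0.2 0 0 0 5.8; 0.15 0.05 0.6 0 0 0 5.8; 0.15 0.05 0.9 0 0 0 5.8; 0.15 0.05 0.9 0 0 0 5.8'; python3 - <<'E'
from h import *
s=st(); A=Ro.from_euler('xyz',s['tcp_rot'],degrees=True); print(s['tool_pos']+A.apply([1.3,.1,0]))
im=imaging.snapshot("wrist")[:,:,::-1]; crop(im,180,170,160,150,4,"pics/w16c.png")
im=imaging.snapshot("scene")[:,:,::-1]; crop(im,270,95,70,60,9,"pics/s16c.png")
E
```

```text
time: 19.15
tool_pos: [506.4, 194.9, 98.2]
tcp_rot: [179.9, 0.0, -125.1]
ft_force: [0.5, 0.8, -0.9]
finger_gap: 59.8
t 19.15 pos [506.4  194.85  98.2 ] rot [ 1.7988e+02  3.0000e-02 -1.2508e+02] F [ 0.45  0.81 -0.94] M [-0.041  0.047 -0.017] gap 59.79 q [ 1.560e+01  4.700e+00  1.026e+02  1.000e-01  7.280e+01 -1.294e+02]
[505.5736887  193.84492112  98.20262315]
```

View pics/w16c.png

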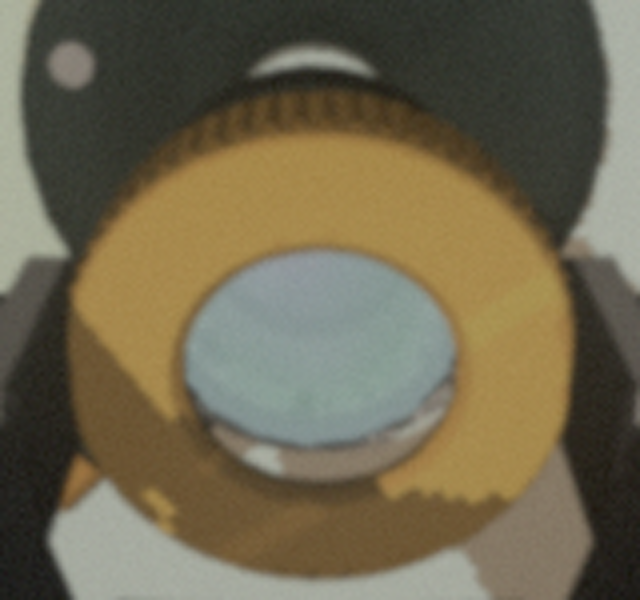

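View pics/s16c.png

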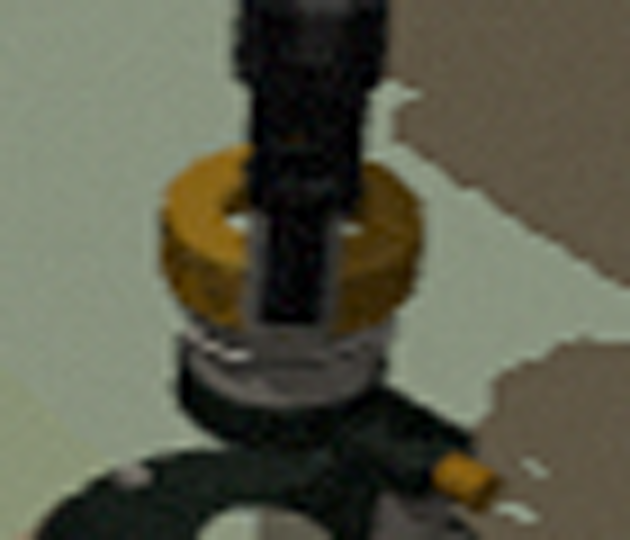

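```bash
python3 - <<'E'
from h import *
s=st(); i=imaging.camera_info("wrist"); im=imaging.snapshot("wrist")[:,:,::-1]; S=4
c=cv2.resize(im[170:320,180:340],None,fx=S,fy=S,interpolation=3)
A=Ro.from_euler('xyz',s['tcp_rot'],degrees=True)
def circ(cx,cy,z,R,col):
    p=np.array([(proj(i,[cx+R*np.cos(a),cy+R*np.sin(a),z],True)-[180,170]+.5)*S for a in np.linspace(0,6.283,73)])
    cv2.polylines(c,[p.astype(int)],True,col,1)
o=s['tool_pos']; z0=o[2]+1
ax=o+A.apply([1.3,0.1,0])
circ(ax[0],ax[1],z0+18,16.5,(0,0,255)); circ(ax[0],ax[1],z0+18,31,(0,0,255)); circ(ax[0],ax[1],z0,31,(255,0,255))
circ(ax[0],ax[1],z0+14.5,16.5,(255,0,0))
circ(ax[0],ax[1],100,20,(0,255,0)); circ(ax[0],ax[1],3,62,(0,255,255))
cv2.imwrite("pics/w16o.png",c)
E
```

```text
t 19.25 pos [506.81 195.    98.84] rot [ 1.7991e+02  7.0000e-02 -1.2508e+02] F [-0.23  0.42  0.19] M [0.013 0.049 0.022] gap 60.01 q [ 1.560e+01  4.700e+00  1.025e+02  1.000e-01  7.280e+01 -1.294e+02]
```

View pics/w16o.png

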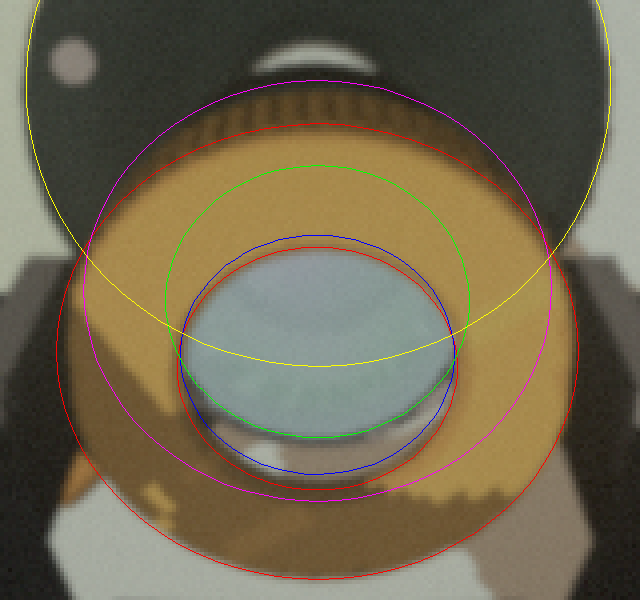

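The overlay agrees well. The predicted lens edge (green, bottom at v = 437) lies on the visible edge at about 440, so the ring is coaxial within about 0.5 mm. I'll lower until it touches.

```bash
python3 -m creep '0 0 0.1 0 0 0 5.8; -0.02 0 0.3 0 0 0 5.8; -0.02 0 0.4 0 0 0 5.8'; python3 -m creep '0 0 0.1 0 0 0 5.8; 0 0 0.2 0 0 0 5.8'; python3 -m creep '0 0 0.1 0 0 0 5.8; 0 0 0.15 0 0 0 5.8'
```

```text
time: 19.6
tool_pos: [507.0, 195.2, 94.9]
tcp_rot: [179.9, 0.1, -125.1]
ft_force: [-0.2, -0.2, -0.9]
finger_gap: 60.0
time: 19.8
tool_pos: [507.0, 195.2, 92.7]
tcp_rot: [179.9, 0.1, -125.1]
ft_force: [-0.6, -0.6, -0.2]
finger_gap: 59.9
time: 20.0
tool_pos: [507.1, 195.2, 91.6]
tcp_rot: [179.9, 0.1, -125.1]
ft_force: [-2.6, -0.6, 6.3]
finger_gap: 59.8
```

Contact comes at TCP z = 91.6, so the ring is resting on the ribs about 5.6 mm above the rim. Now I'll turn it clockwise, following it down at 0.05 mm per degree.

```bash
python3 -m creep '0 0 0.025 0 0 5 5.8; 0 0 0.05 0 0 10 5.8; 0 0 0.075 0 0 15 5.8; 0 0 0.1 0 0 20 5.8'; python3 -c "
from h import *
st()"
```

```text
time: 20.4
tool_pos: [507.3, 195.3, 90.7]
tcp_rot: [179.9, 0.1, -145.3]
ft_force: [0.3, 1.1, -0.1]
finger_gap: 60.0
t 20.40 pos [507.27 195.35  90.68] rot [ 1.7991e+02  8.0000e-02 -1.4529e+02] F [ 0.32  1.08 -0.11] M [-0.007 -0.021  0.025] gap 59.99 q [ 1.560e+01  5.300e+00  1.028e+02  1.000e-01  7.190e+01 -1.092e+02]
```

```bash
python3 -m creep '0 -0.05 0.05 0 0 5 5.8; 0 -0.06 0.08 0 0 10 5.8; 0.01 -0.07 0.11 0 0 15 5.8; 0.01 -0.08 0.14 0 0 20 5.8'; python3 -c "
from h import *
st()"
```

```text
time: 20.8
tool_pos: [508.0, 194.7, 89.6]
tcp_rot: [179.9, 0.1, -165.5]
ft_force: [0.5, -1.1, 0.1]
finger_gap: 60.1
t 20.80 pos [508.01 194.66  89.58] rot [ 1.7989e+02  9.0000e-02 -1.6549e+02] F [ 0.53 -1.08  0.15] M [-0.081 -0.018 -0.021] gap 60.10 q [ 1.550e+01  5.400e+00  1.028e+02  1.000e-01  7.170e+01 -8.910e+01]
```

```bash
python3 -m creep '0 0 0.06 0 0 0 5.8; 0 0 0.12 0 0 0 5.8'; python3 -c "
from h import *
st()"
```

```text
time: 21.0
tool_pos: [508.4, 194.7, 89.3]
tcp_rot: [179.9, 0.1, -165.4]
ft_force: [-4.1, -1.8, 11.2]
finger_gap: 59.9
t 21.00 pos [508.39 194.69  89.33] rot [ 1.7989e+02  1.3000e-01 -1.6535e+02] F [-4.1  -1.85 11.16] M [-0.291  0.783 -0.051] gap 59.92 q [ 1.550e+01  5.400e+00  1.028e+02  1.000e-01  7.170e+01 -8.920e+01]
```

```bash
python3 -m creep '0.07 -0.01 0.03 0 0 5 5.8; 0.08 -0.02 0.05 0 0 10 5.8; 0.08 -0.03 0.08 0 0 15 5.8; 0.09 -0.04 0.11 0 0 20 5.8; 0.09 -0.055 0.14 0 0 25 5.8'; python3 -c "
from h import *
s=st(); A=Ro.from_euler('xyz',s['tcp_rot'],degrees=True); print(s['tool_pos']+A.apply([1.3,.1,0]))"
```

```text
time: 21.5
tool_pos: [507.9, 194.1, 88.2]
tcp_rot: [179.8, 0.1, 169.6]
ft_force: [-1.4, 0.2, 3.0]
finger_gap: 60.1
t 21.50 pos [507.86 194.12  88.24] rot [1.7983e+02 9.0000e-02 1.6961e+02] F [-1.37  0.19  2.95] M [0.137 0.224 0.044] gap 60.10 q [ 1.54e+01  5.30e+00  1.03e+02  1.00e-01  7.15e+01 -6.42e+01]
[506.59712375 194.45549144  88.24273828]
```

```bash
python3 -m creep '0.01 -0.01 0.04 0 0 5 5.8; 0.01 -0.02 0.07 0 0 10 5.8; 0.01 -0.03 0.1 0 0 15 5.8; 0.01 -0.045 0.125 0 0 20 5.8; 0.02 -0.055 0.15 0 0 25 5.8; 0.02 -0.065 0.18 0 0 30 5.8'; python3 -c "
from h import *
s=st(); A=Ro.from_euler('xyz',s['tcp_rot'],degrees=True); print(s['tool_pos']+A.apply([1.3,.1,0]))"
```

```text
time: 22.1
tool_pos: [507.4, 194.2, 86.7]
tcp_rot: [179.8, -0.0, 139.6]
ft_force: [-1.9, 2.2, 2.7]
finger_gap: 60.0
t 22.10 pos [507.43 194.22  86.71] rot [ 1.7975e+02 -5.0000e-02  1.3959e+02] F [-1.9   2.17  2.69] M [0.587 0.354 0.08 ] gap 60.04 q [ 15.4   5.4 103.2   0.2  71.3 -34.2]
[506.50735401 195.14274299  86.71107894]
```

```bash
python3 -m creep '0.0 -0.01 0.04 0 0 5 5.8; 0.01 -0.02 0.07 0 0 10 5.8; 0.01 -0.03 0.1 0 0 15 5.8; 0.01 -0.045 0.125 0 0 20 5.8'; python3 -c "
from h import *
s=st(); A=Ro.from_euler('xyz',s['tcp_rot'],degrees=True); print(s['tool_pos']+A.apply([1.3,.1,0]))"
```

```text
time: 22.5
tool_pos: [507.1, 194.5, 85.6]
tcp_rot: [179.7, -0.2, 119.6]
ft_force: [-0.1, 3.3, 0.2]
finger_gap: 60.1
t 22.50 pos [507.08 194.55  85.57] rot [ 1.7975e+02 -1.7000e-01  1.1956e+02] F [-0.11  3.27  0.18] M [0.589 0.115 0.048] gap 60.06 q [ 15.4   5.4 103.3   0.2  71.2 -14.2]
[506.52808505 195.72933242  85.57301486]
```

```bash
python3 -m creep '0.02 0.0 0.06 0 0 5 5.8; 0.03 -0.01 0.1 0 0 10 5.8; 0.03 -0.02 0.13 0 0 15 5.8; 0.03 -0.03 0.16 0 0 20 5.8'; python3 -c "
from h import *
s=st(); A=Ro.from_euler('xyz',s['tcp_rot'],degrees=True); print(s['tool_pos']+A.apply([1.3,.1,0]))"
```

```text
time: 22.9
tool_pos: [507.3, 194.9, 84.6]
tcp_rot: [179.7, -0.3, 99.5]
ft_force: [0.1, 0.9, 4.7]
finger_gap: 60.3
t 22.90 pos [507.27 194.88  84.58] rot [179.74  -0.26  99.52] F [0.06 0.93 4.67] M [-0.046  0.102  0.056] gap 60.35 q [ 15.5   5.4 103.3   0.2  71.    5.8]
[507.15739224 196.17635048  84.58553911]
```

The height of 84.6 matches the lip lying on the lens. I'll keep turning without sinking, level out, and watch the moment about z.

```bash
python3 -c "
from h import *
go((507.3,194.9,84.6),99.5)"
python3 -m creep '0.0 -0.01 0.0 0.13 -0.13 5 5.8; 0.0 -0.02 0.01 0.25 -0.25 10 5.8; 0.0 -0.03 0.01 0.25 -0.25 15 5.8; 0.01 -0.045 0.01 0.25 -0.25 20 5.8'; python3 -c "
from h import *
s=st(); A=Ro.from_euler('xyz',s['tcp_rot'],degrees=True); print(s['tool_pos']+A.apply([1.3,.1,0]))"
```

```text
row: [ 0.002  0.003 -0.002] [ 0.26 -0.26  0.02]
time: 23.3
tool_pos: [507.2, 195.2, 84.7]
tcp_rot: [-180.0, -0.1, 79.5]
ft_force: [0.3, 1.2, 0.3]
finger_gap: 59.9
t 23.30 pos [507.16 195.17  84.66] rot [-1.7999e+02 -8.0000e-02  7.9490e+01] F [0.3  1.17 0.25] M [ 0.187 -0.148  0.002] gap 59.85 q [1.560e+01 5.700e+00 1.031e+02 1.000e-01 7.130e+01 2.610e+01]
[507.49073352 196.43274986  84.66111133]
```

```bash
python3 -m creep '0.0 -0.01 0.03 0 0 5 5.8; 0.0 -0.02 0.04 0 0 10 5.8; 0.0 -0.03 0.05 0 0 15 5.8'; python3 -c "
from h import *
s=st()"; python3 -m creep '0.0 -0.01 0.02 0 0 5 5.8; 0.0 -0.02 0.02 0 0 10 5.8'; python3 -c "
from h import *
s=st();A=Ro.from_euler('xyz',s['tcp_rot'],degrees=True); print(s['tool_pos']+A.apply([1.3,.1,0]))"
```

```text
time: 23.6
tool_pos: [507.4, 195.5, 84.6]
tcp_rot: [180.0, -0.1, 64.5]
ft_force: [1.0, 0.5, 1.3]
finger_gap: 59.7
t 23.60 pos [507.36 195.51  84.6 ] rot [ 1.7998e+02 -1.3000e-01  6.4450e+01] F [1.02 0.49 1.26] M [ 0.1   -0.057  0.024] gap 59.73 q [1.560e+01 5.600e+00 1.031e+02 1.000e-01 7.120e+01 4.110e+01]
time: 23.8
tool_pos: [507.8, 195.8, 84.6]
tcp_rot: [180.0, -0.2, 54.4]
ft_force: [3.8, 1.1, -1.3]
finger_gap: 60.1
t 23.80 pos [507.82 195.82  84.59] rot [179.95  -0.2   54.43] F [ 3.84  1.09 -1.33] M [ 0.235 -0.373  0.475] gap 60.06 q [1.560e+01 5.600e+00 1.031e+02 1.000e-01 7.110e+01 5.120e+01]
[508.65475604 196.82092036  84.59666096]
```

The moment jumped to 0.475 N m, so the ring has drawn tight. I'll hold the present pose for one row and read again.

```bash
python3 -m creep '0 0 0 0 0 0 5.8'; python3 -c "
from h import *
s=st()"
```

```text
time: 23.9
tool_pos: [507.8, 195.9, 84.6]
tcp_rot: [180.0, -0.2, 54.5]
ft_force: [-1.6, -1.0, 1.1]
finger_gap: 59.8
t 23.90 pos [507.81 195.87  84.56] rot [179.95  -0.21  54.48] F [-1.6  -1.03  1.13] M [-0.103  0.336 -0.381] gap 59.81 q [1.560e+01 5.600e+00 1.031e+02 1.000e-01 7.110e+01 5.110e+01]
```

```bash
for k in 1 2; do python3 -m creep '0 0 0 0 0 0 5.8' >/dev/null; python3 -c "
from h import *
s=st()"; done
```

```text
t 24.00 pos [507.82 195.85  84.57] rot [179.96  -0.21  54.68] F [-0.09 -0.55  0.43] M [ 0.053  0.114 -0.303] gap 60.39 q [1.560e+01 5.600e+00 1.031e+02 1.000e-01 7.110e+01 5.090e+01]
t 24.10 pos [507.78 195.87  84.57] rot [179.96  -0.21  54.84] F [ 0.12 -0.2   0.96] M [ 0.024  0.037 -0.359] gap 59.77 q [1.560e+01 5.600e+00 1.031e+02 1.000e-01 7.110e+01 5.080e+01]
```

Re-referencing the pose let the wrist spring back, so there is now a reverse moment of about −0.36 N m. I'll bring it back up in small clockwise steps, aiming for +0.3.

```bash
for k in 1; do python3 -m creep '0 0 0 0 0 1 5.8; 0 0 0 0 0 1 5.8' >/dev/null; python3 -c "
from h import *
s=st()"; done
```

```text
t 24.30 pos [507.81 195.85  84.55] rot [179.96  -0.21  53.88] F [-0.06  0.14  0.69] M [ 0.008 -0.02   0.339] gap 60.04 q [1.560e+01 5.600e+00 1.031e+02 1.000e-01 7.110e+01 5.170e+01]
```

```bash
python3 - <<'E'
from h import *
im=imaging.snapshot("scene")[:,:,::-1]; crop(im,270,95,70,60,9,"pics/s20c.png"); st()
im=imaging.snapshot("wrist")[:,:,::-1]; crop(im,180,170,160,150,4,"pics/w20c.png"); st()
E
```

```text
t 24.35 pos [507.82 195.85  84.54] rot [179.96  -0.21  53.88] F [0.01 0.38 0.48] M [ 0.032 -0.014  0.36 ] gap 59.96 q [1.560e+01 5.600e+00 1.031e+02 1.000e-01 7.110e+01 5.170e+01]
t 24.40 pos [507.82 195.86  84.55] rot [179.96  -0.21  53.88] F [-0.36 -0.64 -1.  ] M [ 0.027 -0.006  0.357] gap 59.83 q [1.560e+01 5.600e+00 1.031e+02 1.000e-01 7.110e+01 5.170e+01]
```

View pics/s20c.png

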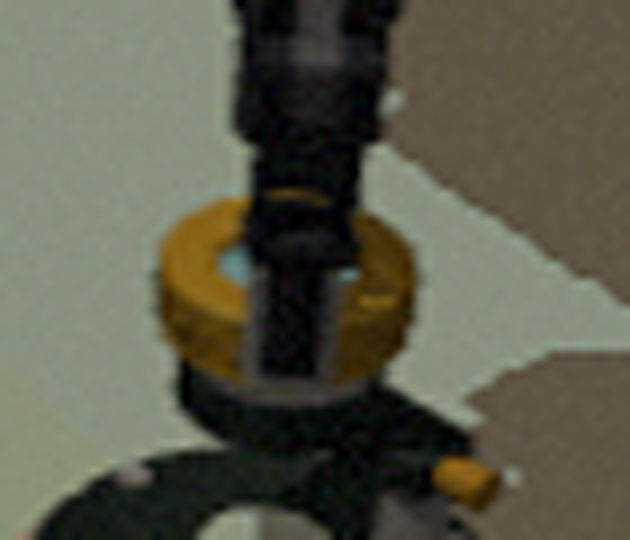

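View pics/w20c.png

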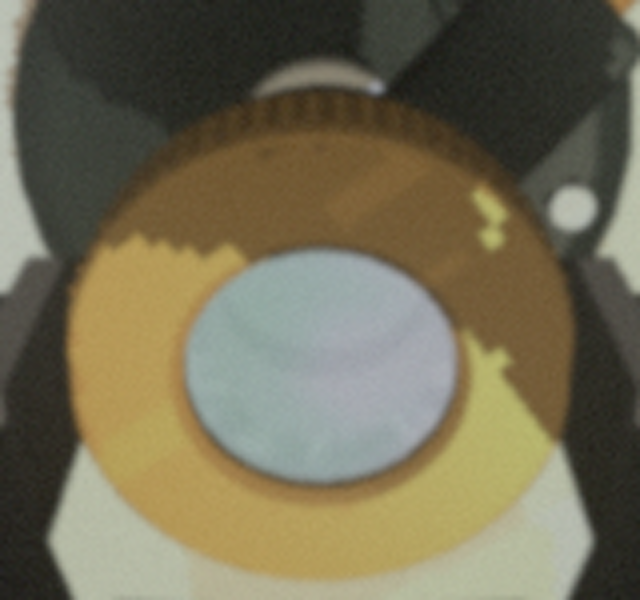

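The ring sits fully down, and the hole is filled evenly by the lens. The moment holds steady at about 0.36 N m. I'll open the fingers and retreat straight up.

```bash
python3 -m creep '0 0 0 0 0 0.05 7.6; 0 0 0 0 0 0.05 7.6; 0 0 0 0 0 0.05 7.6; 0 0 0 0 0 0.05 7.6'; python3 -c "
from h import *
s=st()"; python3 -m creep '0 0 -1 0 0 0 8; 0 0 -4 0 0 0 8; -1 0 -8 0 0 0 8; -3 0 -11 0 0 0 8; -3 0 -11 0 0 0 8; -3 0 -11 0 0 0 8;-3 0 -11 0 0 0 8'; python3 - <<'E'
from h import *
st(); i=imaging.camera_info("wrist"); im=imaging.snapshot("wrist")[:,:,::-1]; cv2.imwrite("pics/w21.png",im); crop(im,180,110,160,140,4.5,"pics/w21c.png")
im=imaging.snapshot("scene")[:,:,::-1]; crop(im,260,95,80,70,8,"pics/s21c.png"); cv2.imwrite("pics/s21.png",im)
im=imaging.snapshot("top")[:,:,::-1]; cv2.imwrite("pics/t21.png",im)
E
```

```text
time: 24.8
tool_pos: [507.9, 195.9, 84.7]
tcp_rot: [180.0, -0.2, 53.8]
ft_force: [0.4, -0.5, -0.0]
finger_gap: 75.7
t 24.80 pos [507.88 195.87  84.66] rot [179.96  -0.22  53.83] F [ 0.43 -0.53 -0.01] M [-0.023 -0.033 -0.002] gap 75.73 q [1.560e+01 5.600e+00 1.031e+02 1.000e-01 7.110e+01 5.180e+01]
time: 25.5
tool_pos: [489.5, 171.4, 194.0]
tcp_rot: [180.0, -0.2, 53.8]
ft_force: [-0.6, 0.3, 0.3]
finger_gap: 80.0
t 25.50 pos [489.5  171.41 193.95] rot [179.99  -0.18  53.83] F [-0.6   0.31  0.29] M [ 0.028 -0.046 -0.019] gap 80.00 q [ 1.360e+01 -4.200e+00  1.011e+02  1.000e-01  8.300e+01  4.970e+01]
```

View pics/w21c.png

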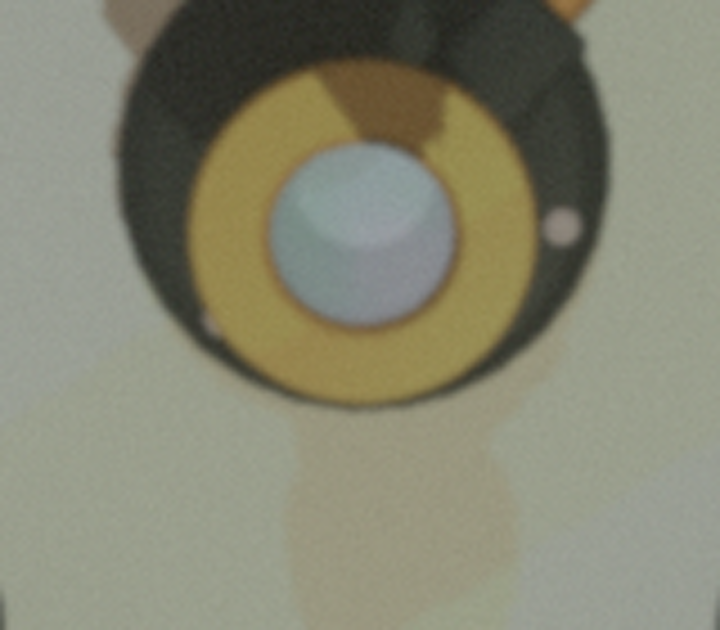

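View pics/s21c.png

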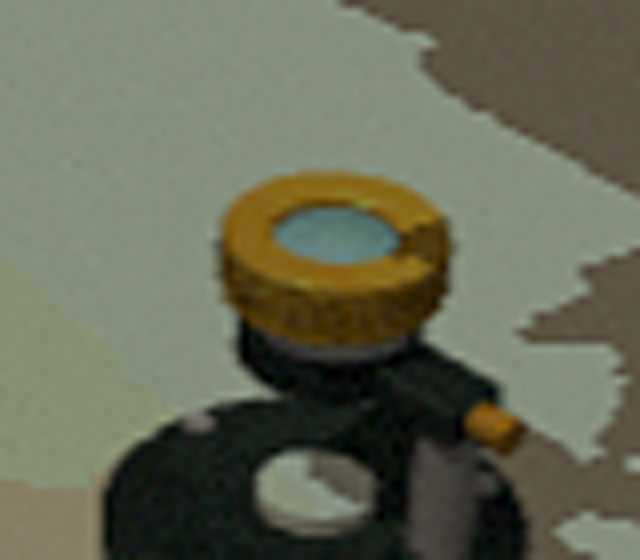

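View pics/s21.png

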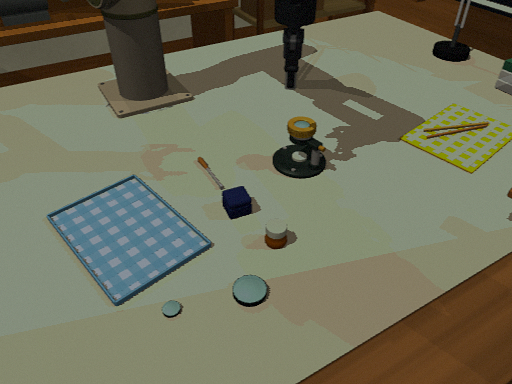

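The ring sits level on the cell at about (302,128) in the scene view, with the lens filling its hole. Jar, box and burnisher are where they were, and the robot is clear. Handing in.

```bash
python3 -c "
from h import *
print(r.hand_in()); st()"
```

```text
the job is handed in; nothing more can be done
None
the job is handed in; nothing more can be done
```

The lens is in the cell and the ring is screwed down on it at about 0.36 N m, a little over the 0.3 asked. I handed the job in at about 25.7 s, with the robot touching nothing.

- **Lens:** I took the middle-sized lens from the tray and lowered it into the cell until it met a firm stop. I let it go within about a millimetre of its seat. Pictures then showed it level, with a dark band of edge standing proud.
- **Ring:** I set it on the ribs and turned it clockwise about 180 degrees, following it down. It settled at the height expected for the lip lying on the lens.
- **Tightening:** It drew tight quickly, and one reading reached 0.475 N m, above target but under the 0.6 limit. The moment was only read between moves, so a brief higher peak is possible. When I held the pose there, the hand sprang back and put about −0.36 N m on the ring. I then turned it clockwise again, and it read a steady 0.34 to 0.36 N m until I let go.
- **Last checks:** The ring sits level with the lens filling its hole, and the jar, ring box and burnisher have not moved. I did not grip the ring again to test its tightness.
- **Disagreements:**
  - The cell's measured position differed by up to about 2 mm between the wrist views. I aligned the ring by comparing it directly with the lens and cell in the same picture.
  - With the lens held, the finger gap read about 37 mm instead of 40. I put this down to the finger tips flexing, and pictures showed the lens held level.

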